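# Wipe the punching chips off a slanted hob panel

### The arm

A 7-joint arm with a two-finger parallel gripper is mounted at the origin on the work surface. World frame = base frame: x ahead of the robot, y to its left, z up, the work surface at z = 0. Lengths are in mm, angles in rad, forces in N, time in s.
With the tool pointing down it reaches from about 400 to 850 mm from the base axis. Payload 10.4 kg.
Tool frame: the origin (TCP) lies midway between the tips of the shut fingers; the grasp point (between the pads) lies r.grip_depth behind it (r.grip_depth is the distance from the TCP to the grasp point, in mm); z points along the fingers, y is the line along which they close (so a half turn about z gives the same grasp; the last joint's range is limited). The gripper opens to 85 mm and grips with 20 to 120 N. Pads are 22 mm wide; open, the fingers measure 114 mm over their backs; the gripper's body (76 mm by 85 mm) begins 54 mm behind the grasp point. The pads swing forward as they close: fully open they stand 13 mm farther back than shut.
Start: joints at [-1.346, 0.332, -0.065, 1.46, 0.022, 1.35, -0.088], TCP at [153.28, 605.934, 231.338] pointing down, gripper open.
Joint ranges: [-2.6, 2.6], [-0.5, 2.12], [-1.47, 1.34], [0.16, 2.42], [-1.27, 4.41], [0.06, 2.06], [-2.6, 2.6]. Speed limits (rad/s): [2.22, 2.22, 2.79, 2.79, 3.14, 3.14, 3.14].

### API

Orientations are given as a unit quaternion [x, y, z, w].
In Python, from workcell import get_state, vision, job_done, r gives the robot as it stands.
- The arm moves only by the tool drive_tool, never from a script. Its argument "deltas" is one flat list of numbers, 7 for each row, row after row: the opening in per cent of the stroke, from 0 (shut) to 100 (fully open), then the shift along the tool's x, y, z in m, then the turn, a rotation vector about the tool's x, y, z in degrees. A call has 1 to 8 rows; each row shifts and turns the commanded pose from where the row before left it, along the tool's axes as they then stand; what a row does not reach is not made up. A row lasts 1/10 s, in which the tool goes at most 50 mm and 8.59 degrees, less where a joint would pass 70% of its speed; a pose out of reach is approached as far as the arm can. A call with a gripper value outside its range is refused whole. The fingers move at their own pace and stop on an object; the grip force is fixed at half the most. Time passes only in rows, so rows that do not move let the fingers close. It gives the time, the measured TCP pose, the force, the opening and the grip force at its end, in the units of the state.
- get_state(): the state, without advancing time (a new reading comes with each control period).
- vision.grab_frame(name): name is "scene" or "top" or "wrist"; returns the picture (480x640x3 uint8, red, green, blue); there is no depth.
- vision.camera_info(name): a dict with "fx", "fy", "cx", "cy" (pixels), "k1" (the pictures are not rectified: a ray, as slopes to the right and down, at radius r is drawn at 1 + k1 r^2 times it, then the intrinsics apply), "eye" and "orientation" of the camera in the world; the wrist camera has in their place "T_tool_cam" (4x4, takes a point from camera to tool coordinates, whose origin is the TCP and whose axes are the flange's). Camera axes: x right, y up, looking along -z (the intrinsics and any distortion apply to the point x, -y, -z); pixel columns grow to the right and rows downward; lengths in mm; the calibration is good to about 2 mm. A picture is of the moment at which its call begins: read the wrist's pose just before it. camera_info takes no time and is no camera call.
- job_done(): hands the job in; it is judged then, once.
The state is a dict: "time": time; "joint_positions": joint angles; "joint_vel": joint speeds; "tau": joint torques, N m; "position": TCP position; "ee_rot": TCP orientation; "wrist_force": force on the tool from outside, world axes, zero at the start; "torque": the same for the moment, N m; "gripper_width": finger opening in mm; "grasp_force": force on a finger pad.
Only numpy, scipy, OpenCV 4.12 (cv2) and the standard library are available. Lean on these libraries where they do the work, as an engineer would, in place of code of your own. Each camera call takes 0.05 s, during which the arm holds its last target. There are 200 camera calls.

### The job

Take the scraper block whose blade just fits between the long rims of the slanted white panel, set its blade flat on the panel behind the loose chips, and wipe all five chips off the panel's open end into the blue tray, without touching the sharp chips with the fingers or pressing hard on the enamel. Then stand the scraper upright on the green mat again and let go. Leave the other two scrapers, the burner and the brass valve where they are.

Things in the scene. Friction and masses are not known exactly. Their poses are not given: they have to be found in the camera images.
- panel: white enamelled panel, 140 (x) x 230 mm (y), fixed in a green jig, sloping down away from the robot by 25 degrees; origin at the centre of its upper face, 85 mm above the bench; x down the slope, y towards the open end (y = 115 mm), z square to the face. Steel rims 5 mm thick, 10 mm high on the low and high edges (130 mm clear between them) and the -y end
- tray_in (a point): centre of the inner floor of the fixed blue catch tray on the bench below the panel's open end: 180 mm (x) x 120 mm (y) outside, 35 mm high, walls 3 mm, floor 3 mm thick; same heading as the panel; its centre lies 160 mm from the panel's centre along the panel's +y
- chip0: loose punched-out steel disc, dark grey, 18 mm across, 6 mm thick, on the panel at the start; origin at the centre of its underside
- chip1: loose steel offcut, dark grey, 13 x 20 x 6 mm, on the panel at the start; origin at the centre of its underside
- chip2: loose punched-out steel disc, dark grey, 18 mm across, 6 mm thick, on the panel at the start; origin at the centre of its underside
- chip3: loose steel offcut, dark grey, 13 x 20 x 6 mm, on the panel at the start; origin at the centre of its underside
- chip4: loose punched-out steel disc, dark grey, 18 mm across, 6 mm thick, on the panel at the start; origin at the centre of its underside
- scraper_a: scraper block with the short blade, standing upright on the mat: black rubber blade block 85 mm long (x) x 26 mm thick (y) x 24 mm high, with an orange handle centred on it, 55 mm (x) x 22 mm (y) x 50 mm high (from z = 24 to 74 mm); origin at the centre of the blade's underside, z up through the handle; 160 g; grip the handle across its 22 mm (y)
- scraper_b: scraper block with the middle-sized blade, standing upright on the mat: black rubber blade block 120 mm long (x) x 26 mm thick (y) x 24 mm high, with an orange handle centred on it, 55 mm (x) x 22 mm (y) x 50 mm high (from z = 24 to 74 mm); origin at the centre of the blade's underside, z up through the handle; 160 g; grip the handle across its 22 mm (y)
- scraper_c: scraper block with the long blade, standing upright on the mat: black rubber blade block 155 mm long (x) x 26 mm thick (y) x 24 mm high, with an orange handle centred on it, 55 mm (x) x 22 mm (y) x 50 mm high (from z = 24 to 74 mm); origin at the centre of the blade's underside, z up through the handle; 160 g; grip the handle across its 22 mm (y)
- mat: fixed flat green mat, 190 mm (x) x 290 mm (y) x 3 mm thick, where the three scrapers stand side by side along y, 90 mm apart; origin at the centre of its underside
- burner: bystander: loose aluminium gas burner, 80 mm across, 38 mm high; origin at the centre of its underside
- valve: bystander: loose brass gas valve, about 76 x 24 mm, 46 mm high; origin at the centre of its underside

How it is judged (in metres and radians):
On the way, in this order (a step that is already met when the one before it is completed fails the run):
1. the middle scraper's blade is set flat on the panel between the rims (within about 15 degrees and 8 mm of the surface) (x of scraper_b in the frame of panel between -0.015 and 0.015 m and y of scraper_b in the frame of panel between -0.115 and 0.115 m and z of scraper_b in the frame of panel between -0.008 and 0.008 m and angle between the z axis of scraper_b and the z axis of panel, either way round below 0.26 rad), for 0.1 s.
2. all five chips lie in the blue tray (x of chip0 in the frame of tray_in between -0.088 and 0.088 m and y of chip0 in the frame of tray_in between -0.058 and 0.058 m and z of each of chip0, chip1, chip2, chip3, chip4 in the frame of tray_in below 0.03 m and x of chip1 in the frame of tray_in between -0.088 and 0.088 m and y of chip1 in the frame of tray_in between -0.058 and 0.058 m and x of chip2 in the frame of tray_in between -0.088 and 0.088 m and y of chip2 in the frame of tray_in between -0.058 and 0.058 m and x of chip3 in the frame of tray_in between -0.088 and 0.088 m and y of chip3 in the frame of tray_in between -0.058 and 0.058 m and x of chip4 in the frame of tray_in between -0.088 and 0.088 m and y of chip4 in the frame of tray_in between -0.058 and 0.058 m), for 0.2 s.
At the end, for the whole second after the job is handed in: all five chips lie at rest in the blue tray, and the middle-sized scraper stands upright (within 6 degrees), released and at rest, on the green mat (its centre within 70 mm of the mat's centre across and 135 mm along) (all of step 2 and x of scraper_b in the frame of mat between -0.07 and 0.07 m and y of scraper_b in the frame of mat between -0.135 and 0.135 m and z of scraper_b in the frame of mat below 0.008 m and angle between scraper_b's own z axis and vertical below 0.1 rad and linear speed of scraper_b below 0.02 m/s and linear speed of each of chip0, chip1, chip2, chip3, chip4 below 0.03 m/s); the robot touches nothing.
It fails at once if the fingers touch a chip (over 1 N) (contact force between the fingers and chip0 above 1 N or contact force between the fingers and chip1 above 1 N or contact force between the fingers and chip2 above 1 N or contact force between the fingers and chip3 above 1 N or contact force between the fingers and chip4 above 1 N).
It fails at once if a scraper of the wrong size is moved (over 25 mm) (distance of any of scraper_a, scraper_c from where it was at the start of the episode above 0.025 m).
It fails at once if the scraper presses hard on the panel (over 50 N) (contact force between scraper_b and panel above 50 N).
It fails at once if the burner or the valve is moved (over 25 mm) (distance of any of burner, valve from where it was at the start of the episode above 0.025 m).
It also fails if it takes over 51 s, if anything falls off the work surface, if the arm or the gripper's body presses on something with over 40 N, if the wrist force passes 120 N, or if a joint passes its speed limit or range.

## Working session

There is one attempt and no reset: what is moved stays moved. The work goes in short steps, Python scripts to look and compute and a tool call to move; the robot and the scene stay as the last step left them, time stands still between calls to the robot, and variables do not carry over. Pictures are saved under pics/ and viewed, at most 10 in all, crops included, and the job is handed in when it is done.

Besides the shell and the picture viewer there is one more tool, called after "Call:" in YAML: its name, and indented under it one key for each argument. drive_tool: Moves the arm, as the interface text tells. Its arguments: {"type":"object","properties":{"deltas":{"type":"array","items":{"type":"number"}}},"required":["deltas"]}

```bash
mkdir -p pics
python3 - <<'E'
from workcell import get_state, vision, job_done, r
import cv2
print(get_state()); print(r.grip_depth)
for n in("scene","top","wrist"):
    im=vision.grab_frame(n); cv2.imwrite(f"pics/{n}0.png",im[:,:,::-1]); print(n,vision.camera_info(n))
E
```

```text
{'time': 0.0, 'joint_positions': array([-1.34560585,  0.33289112, -0.06470239,  1.46094154,  0.02159642,
        1.34989093, -0.08852606]), 'joint_vel': array([ 4.89371745e-04,  1.41414652e-03, -6.73025888e-04, -1.39979155e-03,
        1.21598713e-06, -1.21342609e-03,  1.78164606e-03]), 'tau': array([ 4.91861974e-04, -6.25434852e+01,  4.95756743e-02, -3.91609776e+01,
        1.62681984e-02,  9.92848916e-03, -5.34416586e-06]), 'position': array([153.19995739, 605.5475397 , 230.50380691]), 'ee_rot': array([ 1.23580266e-01,  9.92334320e-01, -7.15434654e-04, -5.80041635e-05]), 'wrist_force': array([ 0.64213714,  0.12912817, -1.09460646]), 'torque': array([0.03462646, 0.00623871, 0.00972037]), 'grasp_force': 0.0, 'gripper_width': 85.48091868461245}
18.700000000000003
scene {'fx': 470.73191296222274, 'fy': 470.73191296222274, 'cx': 305.4221488706518, 'cy': 236.004048076884, 'k1': -0.09951632332846014, 'eye': array([1163.17840584,  585.40693207,  683.09289521]), 'orientation': array([0.16321597, 0.43986383, 0.82393141, 0.31783233])}
top {'fx': 518.1080517442462, 'fy': 518.1080517442462, 'cx': 320.43296983463637, 'cy': 243.8141742249833, 'k1': -0.10570531913913148, 'eye': array([ 500.81431718,  -78.26420473, 1027.36968303]), 'orientation': array([ 0.02901922, -0.02004432, -0.70426435,  0.70906124])}
wrist {'fx': 352.3546002030651, 'fy': 352.3546002030651, 'cx': 320.1089618236602, 'cy': 234.6491340415791, 'k1': -0.001393498004196713, 'T_tool_cam': array([[-9.93541099e-05,  9.63474561e-01,  2.67799850e-01,
         6.76007857e+01],
       [ 9.99998761e-01, -3.25024933e-04,  1.54035651e-03,
         8.05854980e-01],
       [ 1.57113594e-03,  2.67799671e-01, -9.63473335e-01,
        -1.41645545e+02],
       [ 0.00000000e+00,  0.00000000e+00,  0.00000000e+00,
         1.00000000e+00]])}
```

View pics/top0.png

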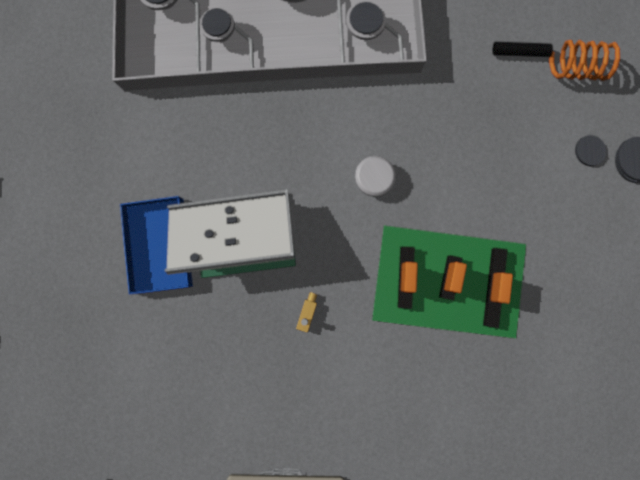

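View pics/scene0.png

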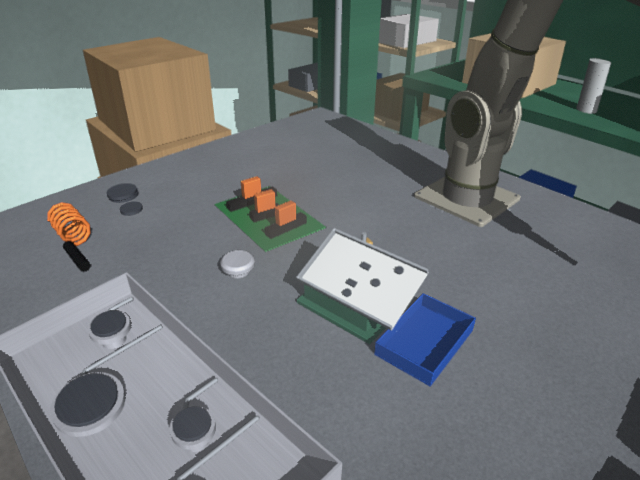

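The top view shows the panel at px (167–292, 192–270), the blue tray at its left, and the mat at right. The left scraper, at about (408, 278), has the middle-length blade (60 px against 42 and 78), so it is scraper_b. The valve is at (306, 313) and the burner at (375, 176).

```bash
cat > h.py <<'E'
import numpy as np, cv2
from scipy.spatial.transform import Rotation as R
from workcell import get_state, vision, r
def ray(n,uv,st=None):
    c=vision.camera_info(n); K=np.array([[c['fx'],0,c['cx']],[0,c['fy'],c['cy']],[0,0,1]])
    s=np.array([(uv[0]-c['cx'])/c['fx'],(uv[1]-c['cy'])/c['fy']]); q=s.copy()
    for _ in range(20): q=s/(1+c['k1']*(q@q))
    d=np.array([q[0],-q[1],-1])
    if n=='wrist':
        T=c['T_tool_cam']; Rt=R.from_quat(st['ee_rot'])
        return st['position']+Rt.apply(T[:3,3]),Rt.apply(T[:3,:3]@d)
    return c['eye'],R.from_quat(c['orientation']).apply(d)
def onz(n,uv,z,st=None):
    e,d=ray(n,uv,st); return e+d*(z-e[2])/d[2]
def proj(n,p,st=None):
    c=vision.camera_info(n)
    if n=='wrist':
        T=c['T_tool_cam'];Rt=R.from_quat(st['ee_rot']);e=st['position']+Rt.apply(T[:3,3]);M=Rt*R.from_matrix(T[:3,:3])
    else: e=c['eye'];M=R.from_quat(c['orientation'])
    v=M.inv().apply(np.asarray(p,float)-e); s=np.array([v[0],-v[1]])/-v[2]; s*=1+c['k1']*(s@s)
    return s*[c['fx'],c['fy']]+[c['cx'],c['cy']]
def blobs(im,lo,hi,amin=60):
    m=cv2.inRange(cv2.cvtColor(im,cv2.COLOR_RGB2HSV),lo,hi)
    cs,_=cv2.findContours(m,cv2.RETR_EXTERNAL,cv2.CHAIN_APPROX_NONE)
    return [c for c in cs if cv2.contourArea(c)>amin],m
E
python3 - <<'E'
from h import *
np.set_printoptions(precision=1,suppress=True)
t=cv2.imread('pics/top0.png')[:,:,::-1].copy()
for nm,lo,hi,z in(('orange',(5,150,90),(25,255,255),77),('green',(55,100,40),(85,255,255),3),('blue',(105,120,40),(125,255,255),35),('white',(0,0,140),(180,40,255),85)):
    for c in blobs(t,lo,hi)[0]:
        q=cv2.approxPolyDP(c,5,True)[:,0]; a=cv2.minAreaRect(c)
        print(nm,cv2.contourArea(c),a,[ (tuple(map(int,u)),onz('top',u,z)[:2]) for u in q[:8]])
a=cv2.resize(t[180:300,110:310],None,fx=4,fy=4,interpolation=cv2.INTER_CUBIC)
b=cv2.resize(t[220:340,370:530],None,fx=4,fy=4,interpolation=cv2.INTER_CUBIC)
cv2.imwrite('pics/a.png',a[:,:,::-1]); cv2.imwrite('pics/b.png',b[:,:,::-1])
E
```

```text
orange 537.0 ((501.17059326171875, 287.0494689941406), (19.629329681396484, 30.320302963256836), 6.709836959838867) [((494, 273), array([ 514.8, -386.9])), ((491, 300), array([ 465.1, -380.8])), ((508, 303), array([ 459.6, -412.8])), ((512, 275), array([ 511.2, -421. ]))]
orange 430.5 ((409.0, 277.0), (30.0, 16.0), 90.0) [((404, 262), array([ 534.3, -219.6])), ((401, 290), array([ 483., -214.])), ((414, 292), array([ 479.5, -237.9])), ((417, 265), array([ 529. , -243.6]))]
orange 479.5 ((455.01922607421875, 276.40386962890625), (17.454336166381836, 30.594118118286133), 11.309932708740234) [((449, 264), array([ 531.1, -302.9])), ((444, 289), array([ 485.2, -293.3])), ((460, 292), array([ 479.7, -323. ])), ((466, 265), array([ 529.4, -334.6]))]
orange 1613.0 ((583.957763671875, 59.42989730834961), (70.06401824951172, 37.64295196533203), 2.6025619506835938) [((549, 57), array([ 934.7, -508.9])), ((556, 77), array([ 894.1, -520.6])), ((569, 77), array([ 895.1, -547.1])), ((571, 67), array([ 915.9, -552.6])), ((578, 78), array([ 893.9, -565.5])), ((582, 68), array([ 914.8, -575.2])), ((58
[... 2421 characters left out ...]
])), ((196, 20), array([1000.1,  178.6]))]
white 842.0 ((384.5, 30.0), (60.0, 67.0), 90.0) [((351, 0), array([1039.2, -121.8])), ((351, 7), array([1024.5, -121.7])), ((375, 2), array([1035.5, -168.2])), ((409, 32), array([ 974. , -232.8])), ((412, 60), array([ 917.2, -237.4])), ((418, 59), array([ 919.4, -248.9])), ((412, 0), array([1040.9, -240. ]))]
white 5252.0 ((278.5, 33.5), (67.0, 139.0), 90.0) [((210, 0), array([1041.7,  152.8])), ((209, 8), array([1024.8,  154.1])), ((222, 7), array([1026.3,  128.5])), ((260, 30), array([977.1,  53. ])), ((265, 67), array([901.9,  41.6])), ((348, 63), array([ 909.9, -115.8])), ((344, 5), array([1028.6, -108.2])), ((342, 62), array([ 911.8, -104.4]))]
```

View pics/a.png

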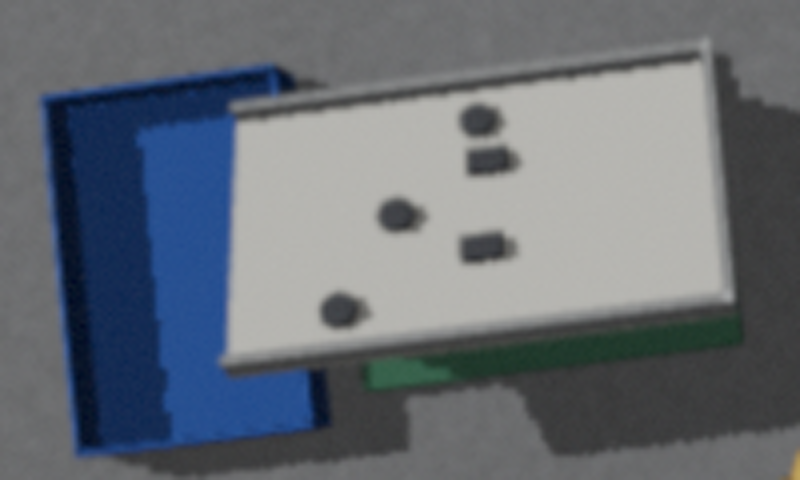

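View pics/b.png

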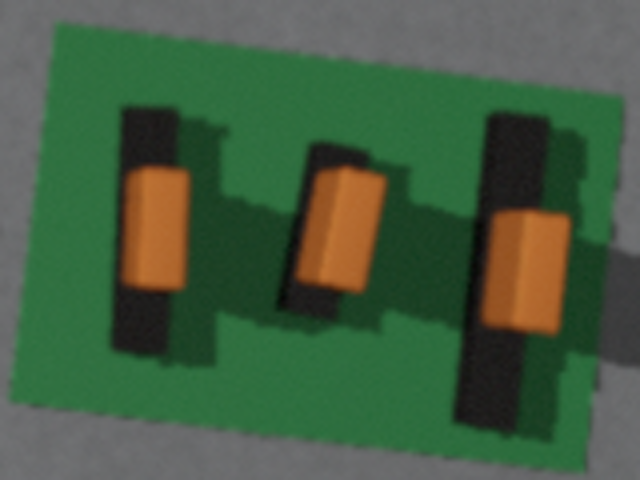

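The crops show rim and tray corners clearly. The scraper_b blade ends are near px (407, 247) and (405, 308), and its handle top is at about (408–417, 262–292). I'll fit planar poses to these points.

```bash
cat > pan.py <<'E'
from h import *
from scipy.optimize import least_squares
A=lambda l:np.array(l,float)/4+[110,180]
pp=A([(230,103),(710,38),(733,302),(222,370)]); pm=np.array([(70,115,10),(70,-115,10),(-70,-115,10),(-70,115,10)],float)
tp=A([(45,97),(275,67),(78,455),(328,428)]); tm=np.array([(90,60),(90,-60),(-90,60),(-90,-60)],float)
def P(v): return R.from_euler('zy',[v[2],np.radians(25)]),np.array([v[0],v[1],85.])
def res(v):
    M,o=P(v); Z=R.from_euler('z',v[2])
    a=[proj('top',o+M.apply(m))-q for m,q in zip(pm,pp)]
    b=[proj('top',Z.apply([m[0],160+m[1],0])+[v[0],v[1],35])-q for m,q in zip(tm,tp)]
    return np.ravel(a+b)
E
python3 - <<'E'
from pan import *
np.set_printoptions(precision=2,suppress=True)
s=least_squares(res,[590,100,-.1]); print(s.x,s.fun.reshape(-1,2))
M,o=P(s.x)
for u in A([(480,121),(490,161),(398,215),(484,247),(341,311)]):
    e,d=ray('top',u); n=M.apply([0,0,1]); q=e+d*(((o-e)@n+6)/(d@n)); print('chip',M.inv().apply(q-o))
B=lambda l:np.array(l,float)/4+[370,220]
print('handle',[onz('top',u,77)[:2] for u in B([(153,168),(190,170),(186,290),(150,290)])])
print('bladetop',[onz('top',u,27)[:2] for u in B([(178,108),(168,356)])])
print('bladebot',[onz('top',u,3)[:2] for u in B([(122,107),(113,350)])])
E
```

```text
[587.   100.28   0.14] [[-0.57 -1.05]
 [ 0.55  1.1 ]
 [ 2.69  0.01]
 [ 0.27 -1.52]
 [-1.28  0.29]
 [ 0.27 -0.83]
 [ 0.11  1.64]
 [-2.44  0.45]]
chip [43.5  -2.99  6.  ]
chip [20.88 -6.64  6.  ]
chip [-2.28 36.63  6.  ]
chip [-24.36  -1.79   6.  ]
chip [-48.42  63.39   6.  ]
handle [array([ 534.39, -227.47]), array([ 533.56, -244.54]), array([ 478.59, -242.52]), array([ 478.53, -225.97])]
bladetop [array([ 565.28, -247.59]), array([ 445.7 , -242.42])]
bladebot [array([ 567.15, -223.78]), array([ 447.23, -219.17])]
```

Call:
drive_tool:
  deltas: [60, -0.0438, -0.0219, 0, 0, 0, 0, 60, -0.0438, -0.0219, 0, 0, 0, 0, 60, -0.0438, -0.0219, 0, 0, 0, 0, 60, -0.0438, -0.0219, 0, 0, 0, 0, 60, -0.0438, -0.0219, 0, 0, 0, 0, 60, -0.0438, -0.0219, 0, 0, 0, 0, 60, -0.0438, -0.0219, 0, 0, 0, 0, 60, -0.0438, -0.0219, 0, 0, 0, 0]

```text
time: 0.95
position: [451.1, 348.5, 231.3]
ee_rot: [0.124, 0.992, 0.0, -0.0]
wrist_force: [0.3, 0.2, 0.1]
gripper_width: 50.9
grasp_force: 0.0
```

Call:
drive_tool:
  deltas: [60, -0.0248, -0.0367, -0.005, 0, 0, 0, 60, -0.0248, -0.0367, -0.005, 0, 0, 0, 60, -0.0248, -0.0367, -0.005, 0, 0, 0, 60, -0.0248, -0.0367, -0.005, 0, 0, 0, 60, -0.0248, -0.0367, -0.005, 0, 0, 0, 60, -0.0248, -0.0367, -0.005, 0, 0, 0, 60, 0, 0, 0, 0, 0, 0, 60, 0, 0, 0, 0, 0, 0]

```text
time: 1.75
position: [540.4, 99.3, 261.2]
ee_rot: [0.125, 0.992, 0.0, -0.0]
wrist_force: [0.7, 0.9, 0.3]
gripper_width: 51.5
grasp_force: 0.0
```

```bash
cat >> h.py <<'E'
def go(p,yaw,tilt,n=None,op=60,lin=45.,ang=7.):
    """row deltas to reach TCP p, with tool y at world angle yaw (deg), tool leaned by tilt deg about tool y (normal of plane tilted tilt)"""
    st=get_state(); Rc=R.from_quat(st['ee_rot'])
    Rg=R.from_euler('zy',[yaw-90,tilt],degrees=True)*R.from_matrix(np.array([[-1,0,0],[0,1,0],[0,0,-1.]]))
    rv=np.degrees((Rc.inv()*Rg).as_rotvec()); d=np.array(p)-st['position']
    n=n or int(max(np.ceil(np.linalg.norm(d)/lin),np.ceil(np.linalg.norm(rv)/ang),1))
    print(n,'rows; turn/row',np.round(rv/n,2),' total shift world',np.round(d,1))
    Rr=Rc
    step=R.from_rotvec(rv/n,degrees=True)
    for i in range(n):
        print(np.round(Rr.inv().apply(d/n)/1000,4).tolist()); Rr=Rr*step
E
python3 - <<'E'
from h import *
st=get_state(); im=vision.grab_frame('wrist'); np.save('w1.npy',im); cv2.imwrite('pics/w1.png',im[:,:,::-1])
import pickle; pickle.dump(st,open('w1.pkl','wb'))
go((506,-233,200),87.7,0)
E
```

```text
8 rows; turn/row [ 0.   -0.   -1.49]  total shift world [ -34.  -333.8  -61. ]
[-0.0061, -0.0415, 0.0076]
[-0.005, -0.0416, 0.0076]
[-0.004, -0.0418, 0.0076]
[-0.0029, -0.0418, 0.0076]
[-0.0018, -0.0419, 0.0076]
[-0.0007, -0.0419, 0.0076]
[0.0004, -0.0419, 0.0076]
[0.0015, -0.0419, 0.0076]
```

View pics/w1.png

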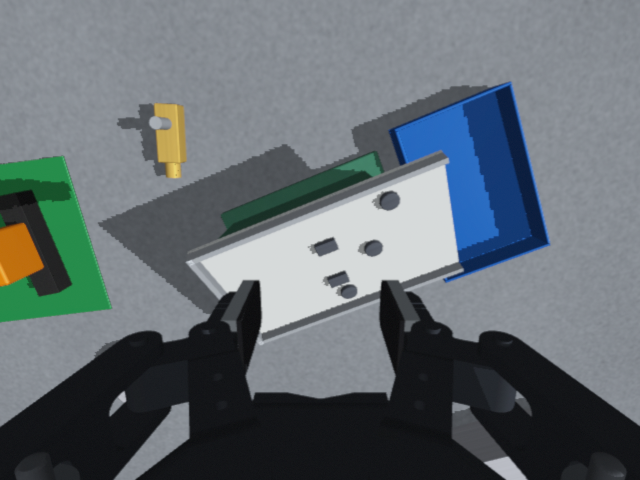

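The wrist view shows the panel's rim top corners at about (188, 262), (444, 152), (463, 271) and (262, 343), and the tray corners at (391, 129), (512, 83) and (548, 244). The burner is hidden and the valve is at (168, 130). I'll refine the panel fit and move on to the scraper.

```bash
cat > pan2.py <<'E'
from pan import *
import pickle
st1=pickle.load(open('w1.pkl','rb'))
wp=[((-70,-115,10),(188,262)),((-70,115,10),(444,152)),((70,115,10),(463,271)),((70,-115,10),(262,343))]
wt=[((-90,-60),(391,129)),((-90,60),(512,83)),((90,60),(548,244))]
def res2(v):
    M,o=P(v); Z=R.from_euler('z',v[2])
    a=[proj('wrist',o+M.apply(np.array(m,float)),st1)-q for m,q in wp]
    b=[proj('wrist',Z.apply([m[0],160+m[1],0])+[v[0],v[1],35],st1)-q for m,q in wt]
    return np.ravel(a+b)
E
python3 - <<'E'
from pan2 import *
np.set_printoptions(precision=2,suppress=True)
s=least_squares(res2,[590,100,.14]); print(s.x,s.fun.reshape(-1,2))
s=least_squares(lambda v:np.r_[res(v),res2(v)],[590,100,.14]); print(s.x)
E
```

```text
[588.12 101.53   0.15] [[-3.92 -2.5 ]
 [ 2.62  7.15]
 [ 2.85  2.97]
 [-1.73 -1.93]
 [ 0.51 -0.78]
 [-3.07 -4.77]
 [ 2.7  -0.88]]
[587.86 101.25   0.14]
```

Call:
drive_tool:
  deltas: [60, -0.0061, -0.0415, 0.0076, 0, 0, -1.49, 60, -0.005, -0.0416, 0.0076, 0, 0, -1.49, 60, -0.004, -0.0418, 0.0076, 0, 0, -1.49, 60, -0.0029, -0.0418, 0.0076, 0, 0, -1.49, 60, -0.0018, -0.0419, 0.0076, 0, 0, -1.49, 60, -0.0007, -0.0419, 0.0076, 0, 0, -1.49, 60, 0.0004, -0.0419, 0.0076, 0, 0, -1.49, 60, 0.0015, -0.0419, 0.0076, 0, 0, -1.49]

```text
time: 2.6
position: [506.7, -233.0, 199.9]
ee_rot: [0.018, 1.0, 0.0, -0.0]
wrist_force: [0.2, 0.3, 0.1]
gripper_width: 51.2
grasp_force: 0.0
```

Call:
drive_tool:
  deltas: [60, 0, 0, 0, 0, 0, 0, 60, 0, 0, 0, 0, 0, 0]

```text
time: 2.8
position: [506.5, -232.7, 199.8]
ee_rot: [0.02, 1.0, 0.0, -0.001]
wrist_force: [0.4, 0.7, -0.1]
gripper_width: 51.0
grasp_force: 0.0
```

Run:
```python
from h import *
np.set_printoptions(precision=1,suppress=True)
st=get_state(); im=vision.grab_frame('wrist'); cv2.imwrite('pics/w2.png',im[:,:,::-1])
print(st['position'],st['ee_rot'])
for c in blobs(im,(5,150,60),(25,255,255),300)[0]:
    q=cv2.approxPolyDP(c,5,True)[:,0]; print([(tuple(map(int,u)),onz('wrist',u,77,st)[:2]) for u in q])
```

```text
[ 506.5 -232.7  199.8] [ 0.  1.  0. -0.]
[((220, 189), array([ 473.8, -306.4])), ((198, 201), array([ 482.2, -324.1])), ((197, 263), array([ 531.9, -331.5])), ((218, 266), array([ 535.1, -315.1])), ((234, 246), array([ 518.9, -300.5])), ((239, 194), array([ 478.1, -292.5]))]
[((311, 186), array([ 474.2, -237.8])), ((307, 258), array([ 531.1, -243.7])), ((332, 261), array([ 534.4, -223.9])), ((334, 192), array([ 479.4, -220.7]))]
[((133, 174), array([ 460.1, -369.8])), ((76, 179), array([ 462. , -413.1])), ((83, 245), array([ 513.4, -419.2])), ((108, 247), array([ 515.9, -399.8])), ((137, 231), array([ 503.8, -374.6]))]
```

View pics/w2.png

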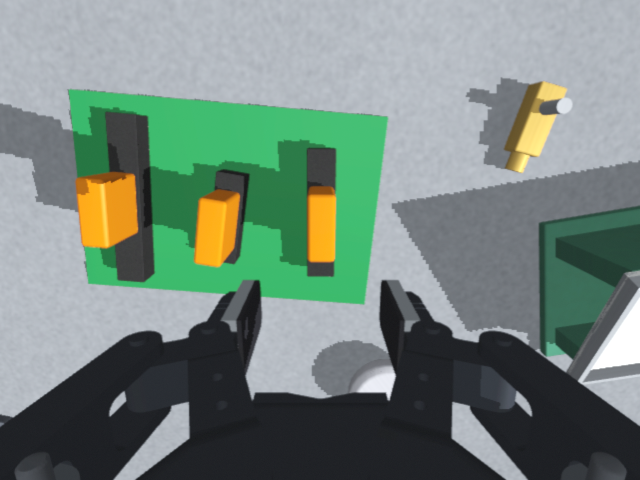

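The scraper_b handle is at px (307–334, 186–261), directly ahead between the fingers. The two cameras put it at about (505.5, −233). I'll descend and grip.

Call:
drive_tool:
  deltas: [60, 0.001, 0, 0.04, 0, 0, 0, 60, 0, 0, 0.04, 0, 0, 0, 60, 0, 0, 0.035, 0, 0, 0, 60, 0, 0, 0.028, 0, 0, 0, 60, 0, 0, 0.02, 0, 0, 0, 60, 0, 0, 0, 0, 0, 0]

```text
time: 3.45
position: [504.5, -230.3, 35.0]
ee_rot: [0.018, 1.0, 0.001, -0.002]
wrist_force: [-0.1, 0.5, -0.3]
gripper_width: 51.1
grasp_force: 0.0
```

Call:
drive_tool:
  deltas: [0, 0, 0, 0, 0, 0, 0, 0, 0, 0, 0, 0, 0, 0, 0, 0, 0, 0, 0, 0, 0, 0, 0, 0, 0, 0, 0, 0, 0, 0, 0, 0, 0, 0, 0, 0, 0, 0, 0, 0, 0, 0]

```text
time: 4.05
position: [506.6, -233.2, 38.9]
ee_rot: [0.02, 1.0, 0.0, 0.001]
wrist_force: [-0.4, 2.2, 7.2]
gripper_width: 21.6
grasp_force: 59.5
```

Call:
drive_tool:
  deltas: [0, 0, 0, -0.02, 0, 0, 0, 0, 0, 0, -0.045, 0, 0, 0, 0, 0, 0, -0.045, 0, 0, 0, 0, 0, 0, -0.045, 0, 0, 0, 0, 0, 0, -0.045, 0, 0, 0, 0, 0, 0, 0, 0, 0, 0, 0, 0, 0, 0, 0, 0, 0]

```text
time: 4.75
position: [505.6, -233.6, 238.4]
ee_rot: [0.02, 1.0, 0.0, 0.001]
wrist_force: [-0.6, -0.0, -1.7]
gripper_width: 21.7
grasp_force: 59.0
```

Run:
```python
from h import *
np.set_printoptions(precision=2,suppress=True)
for i in range(4):
    st=get_state(); print(st['position'],st['wrist_force'],st['gripper_width'],R.from_quat(st['ee_rot']).as_matrix()[:,1:].T.ravel())
    im=vision.grab_frame('wrist')
cv2.imwrite('pics/w3.png',im[:,:,::-1])
from pan2 import *
v=np.array([587.9,101.3,.145]); M,o=P(v)
# grip: TCP ~33 mm above blade underside along normal (38-3-? )
p=o+M.apply([0,-75,33+60]); print('pre',p); go(p,90+np.degrees(v[2]),25,op=0)
```

```text
[ 505.63 -233.61  238.38] [-0.61 -0.01 -1.73] 21.66955729606337 [ 0.04  1.    0.    0.    0.   -1.  ]
[ 505.04 -233.24  236.96] [-0.08 -0.16 -2.  ] 21.256107548562365 [ 0.04  1.    0.   -0.    0.   -1.  ]
[ 504.72 -233.12  236.27] [ 0.45  1.3  -2.33] 21.19723028547821 [ 0.04  1.    0.   -0.    0.   -1.  ]
[ 504.62 -233.1   235.99] [-0.05 -0.2  -1.68] 21.353635379478142 [ 0.04  1.    0.   -0.    0.   -1.  ]
pre [637.03  27.09 164.71]
7 rows; turn/row [-0.18  3.55 -1.49]  total shift world [132.4 260.2 -71.3]
[-0.0174, 0.0379, 0.0102]
[-0.019, 0.0374, 0.0091]
[-0.0205, 0.0369, 0.008]
[-0.0219, 0.0363, 0.0068]
[-0.0232, 0.0357, 0.0056]
[-0.0245, 0.035, 0.0042]
[-0.0256, 0.0344, 0.0027]
```

View pics/w3.png

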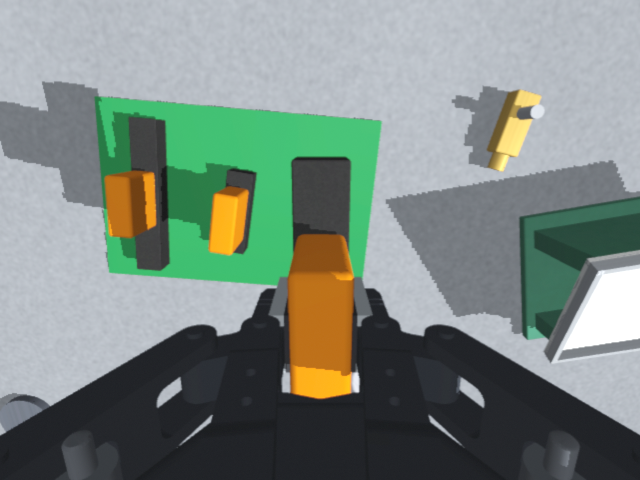

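The wrist view shows the scraper gripped straight: the blade's near end edge is at row ~158 (cols 293–350) and the handle foot is at row ~235. I'll compute its offset along tool x.

Run:
```python
from h import *
T=vision.camera_info('wrist')['T_tool_cam']
st=dict(position=np.zeros(3),ee_rot=[0,0,0,1])
for uv,z in(((295,158),9),((348,158),9),((293,233),9),((350,233),9)):
    print(uv,onz('wrist',uv,z,st))
```

```text
(295, 158) [ 58.90569891 -10.00755019   9.        ]
(348, 158) [58.90523469 12.17108377  9.        ]
(293, 233) [ 26.37212917 -11.51693917   9.        ]
(350, 233) [26.3792999  13.74166323  9.        ]
```

Call:
drive_tool:
  deltas: [0, -0.0174, 0.0379, 0.0102, -0.18, 3.55, -1.49, 0, -0.019, 0.0374, 0.0091, -0.18, 3.55, -1.49, 0, -0.0205, 0.0369, 0.008, -0.18, 3.55, -1.49, 0, -0.0219, 0.0363, 0.0068, -0.18, 3.55, -1.49, 0, -0.0232, 0.0357, 0.0056, -0.18, 3.55, -1.49, 0, -0.0245, 0.035, 0.0042, -0.18, 3.55, -1.49, 0, -0.0256, 0.0344, 0.0027, -0.18, 3.55, -1.49, 0, 0, 0, 0, 0, 0, 0]

```text
time: 5.75
position: [637.5, 34.5, 158.0]
ee_rot: [-0.076, 0.972, 0.016, -0.221]
wrist_force: [-0.5, -0.0, -2.9]
gripper_width: 21.5
grasp_force: 58.9
```

Call:
drive_tool:
  deltas: [0, 0, 0, 0, 0, 0, 0, 0, 0, 0, 0, 0, 0, 0, 0, 0, 0, 0, 0, 0, 0]

```text
time: 6.05
position: [637.7, 25.3, 167.6]
ee_rot: [-0.07, 0.974, 0.015, -0.214]
wrist_force: [-0.9, -0.6, -1.9]
gripper_width: 21.4
grasp_force: 58.9
```

Run:
```python
from h import *
import pickle
np.set_printoptions(precision=2,suppress=True)
st=get_state(); im=vision.grab_frame('wrist'); pickle.dump(st,open('w4.pkl','wb'))
sc=vision.grab_frame('scene')
a=np.vstack([cv2.resize(im[:400],(640,400))]); cv2.imwrite('pics/w4.png',im[:,:,::-1])
cv2.imwrite('pics/s4.png',cv2.resize(sc[200:400,270:500],None,fx=3,fy=3,interpolation=cv2.INTER_CUBIC)[:,:,::-1])
print(st['position'],st['wrist_force'],R.from_quat(st['ee_rot']).as_matrix().T)
```

```text
[637.69  25.32 167.58] [-0.88 -0.6  -1.91] [[-0.9  -0.14  0.41]
 [-0.13  0.99  0.06]
 [-0.42 -0.   -0.91]]
```

View pics/w4.png

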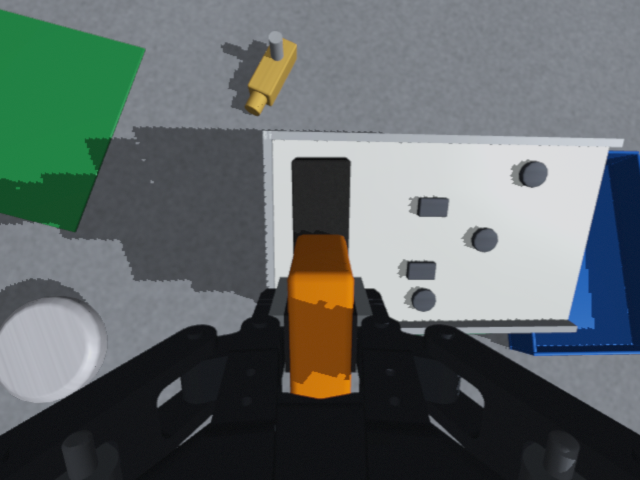

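View pics/s4.png

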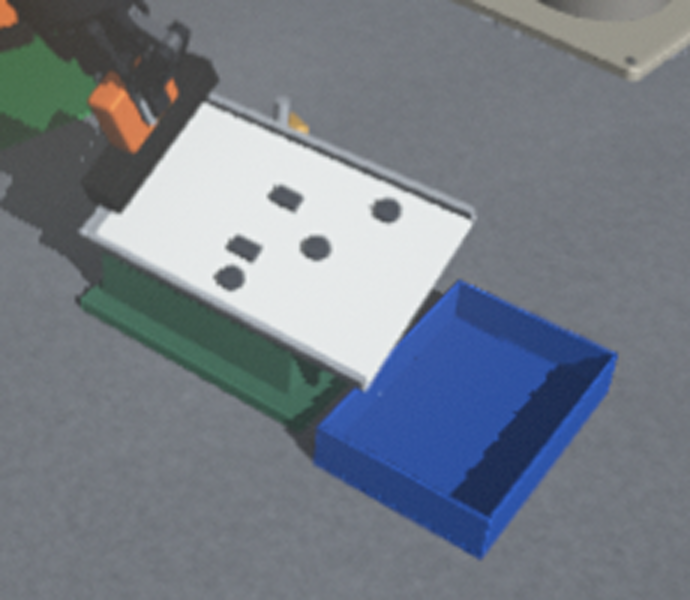

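The wrist view shows the blade at (293–350, 157+) over the −y part of the panel, clear of the chips (u ≥ 410). Panel corners are at (264, 132), (622, 139) and (577, 331), and the face corners are at (273, 140), (608, 149) and (571, 321). The scene crop confirms the scraper hovers over the −y end. I'll get the panel pose in the tool frame by PnP.

```bash
cat > pnp.py <<'E'
from h import *
import pickle
np.set_printoptions(precision=2,suppress=True)
st=pickle.load(open('w4.pkl','rb')); c=vision.camera_info('wrist')
obj=np.array([(-70,-115,10),(-70,115,10),(70,115,10),(-65,-110,0),(-65,115,0),(65,115,0)],float)
img=np.array([(264,132),(622,139),(577,331),(273,140),(608,149),(571,321)],float)
K=np.array([[c['fx'],0,c['cx']],[0,c['fy'],c['cy']],[0,0,1]])
ok,rv,tv=cv2.solvePnP(obj,img,K,np.array([c['k1'],0,0,0]))
print('reproj',cv2.projectPoints(obj,rv,tv,K,np.array([c['k1'],0,0,0]))[0][:,0]-img)
F=np.diag([1,-1,-1.]); T=c['T_tool_cam']
Rp=T[:3,:3]@F@cv2.Rodrigues(rv)[0]; tp=T[:3,:3]@F@tv[:,0]+T[:3,3]   # panel in tool
scr=np.array([-1.1,1.1,33.]); print('scraper base in panel',Rp.T@(scr-tp)); print('panel axes in tool',Rp.T)
W=R.from_quat(st['ee_rot']); print('panel world',st['position']+W.apply(tp), (W*R.from_matrix(Rp)).as_matrix().T)
E
python3 pnp.py
python3 - <<'E'
from pan2 import *
np.set_printoptions(precision=2,suppress=True)
s=get_state();print(s['position']); M,o=P([587.9,101.3,.145])
print('by world fit',M.inv().apply(s['position']+R.from_quat(s['ee_rot']).apply([-1.1,1.1,33])-o)); print((M.inv()*R.from_quat(s['ee_rot'])).as_matrix())
E
```

```text
reproj [[ 0.1  -0.15]
 [ 0.4   0.35]
 [ 0.82  1.94]
 [ 0.64  0.55]
 [-0.42 -1.96]
 [-1.74 -0.66]]
scraper base in panel [  0.9  -81.81  58.63]
panel axes in tool [[-1.   -0.02 -0.01]
 [-0.02  1.    0.06]
 [ 0.01  0.06 -1.  ]]
panel world [589.21 104.04  83.67] [[ 0.91  0.12 -0.41]
 [-0.14  0.99 -0.  ]
 [ 0.4   0.06  0.91]]
[637.74  25.84 167.71]
by world fit [  0.45 -75.07  63.02]
[[-1.  0.  0.]
 [ 0.  1. -0.]
 [-0. -0. -1.]]
```

Call:
drive_tool:
  deltas: [0, 0, 0, 0.014, 0, 0, 0, 0, 0, 0, 0.014, 0, 0, 0, 0, 0, 0, 0.012, 0, 0, 0, 0, 0, 0, 0.008, 0, 0, 0, 0, 0, 0, 0.004, 0, 0, 0, 0, 0, 0, 0, 0, 0, 0, 0, 0, 0, 0, 0, 0, 0, 0, 0, 0, 0, 0, 0, 0]

```text
time: 6.95
position: [616.4, 26.8, 119.7]
ee_rot: [-0.071, 0.974, 0.015, -0.214]
wrist_force: [0.2, -0.8, -0.8]
gripper_width: 21.1
grasp_force: 59.0
```

```bash
cat > wf.py <<'E'
from pan2 import *
np.set_printoptions(precision=2,suppress=True)
s=get_state(); M,o=P([587.9,101.3,.145])
print(s['time'],'panel frame',M.inv().apply(s['position']+R.from_quat(s['ee_rot']).apply([-1.1,1.1,33])-o),'F',M.inv().apply(s['wrist_force'])); print((M.inv()*R.from_quat(s['ee_rot'])).as_matrix())
E
python3 wf.py
python3 - <<'E'
from h import *
import pickle
st=get_state(); im=vision.grab_frame('wrist'); pickle.dump(st,open('w5.pkl','wb')); cv2.imwrite('pics/w5.png',im[:,:,::-1])
E
```

```text
6.95 panel frame [  1.44 -74.29  10.52] F [ 0.42 -0.91 -0.63]
[[-1. -0.  0.]
 [-0.  1. -0.]
 [-0. -0. -1.]]
```

View pics/w5.png

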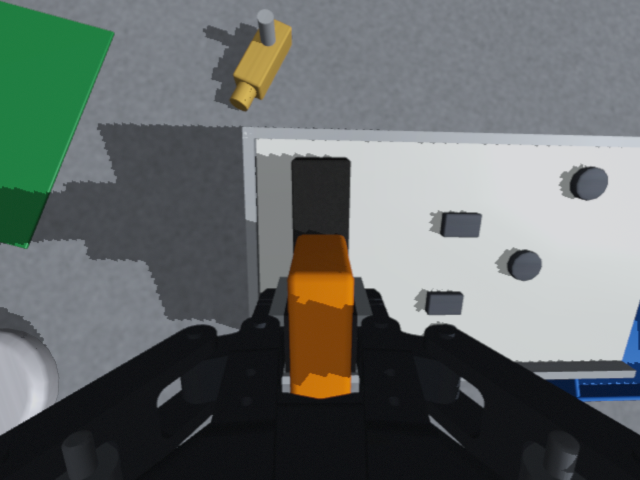

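The blade is at (293–350, 157) between the rims. The high rim's inner edge is at row ~141 and the low rim's foot at row ~362 (u ≈ 590). The rim slopes about 0.022 rad against the tool. The chips are still ahead of the blade.

Run:
```python
from h import *
T0=dict(position=np.zeros(3),ee_rot=[0,0,0,1])
im=cv2.imread('pics/w5.png'); hsv=cv2.cvtColor(im,cv2.COLOR_BGR2HSV)
for u in(275,400,450,550,600): print(u,im[124:150:1,u,2].tolist())
for u in(530,560,600,620): print(u,im[354:384,u,2].tolist())
for z in (38,43.5,48):
  print(z,'low foot',[onz('wrist',(u,362),z,T0).round(1) for u in(540,610)],'high foot',[onz('wrist',uv,z,T0).round(1) for uv in((275,140),(550,144))])
```

```text
275 [123, 124, 124, 116, 152, 161, 162, 161, 161, 161, 161, 161, 161, 161, 167, 199, 207, 207, 207, 208, 207, 208, 207, 207, 207, 207]
400 [126, 125, 125, 124, 124, 124, 137, 161, 167, 167, 167, 168, 167, 168, 167, 167, 168, 179, 203, 208, 208, 209, 209, 208, 208, 209]
450 [123, 124, 124, 122, 120, 120, 120, 129, 164, 174, 175, 174, 174, 174, 175, 174, 175, 174, 179, 204, 212, 211, 211, 212, 211, 211]
550 [123, 121, 122, 124, 125, 126, 126, 126, 127, 130, 158, 185, 191, 193, 192, 192, 192, 193, 193, 193, 192, 192, 208, 215, 216, 216]
600 [122, 122, 123, 123, 123, 123, 123, 124, 124, 125, 127, 149, 188, 199, 200, 200, 200, 200, 200, 200, 200, 200, 199, 209, 214, 215]
530 [204, 204, 205, 205, 204, 202, 182, 125, 72, 59, 58, 60, 60, 59, 60, 60, 50, 28, 17, 16, 17, 14, 15, 13, 17, 16, 15, 17, 16, 13]
560 [204, 204, 204, 204, 204, 198, 140, 86, 62, 59, 59, 60, 61, 59, 60, 60, 59, 81, 151, 158, 158, 158, 158, 158, 152, 66, 13, 9, 6, 10]
600 [204, 204, 204, 204, 199, 143, 107, 68, 59, 59, 59, 60, 58, 58, 58, 58, 74, 134, 156, 157, 158, 157, 157, 152, 77, 23, 13, 14, 23, 51]
620 [204, 204, 204, 204, 204, 198, 147, 75, 58, 58, 59, 58, 58, 58, 58, 59, 83, 151, 157, 157, 157, 157, 156, 149, 61, 16, 15, 15, 20, 35]
38 low foot [array([-60.8, 129.8,  38. ]), array([-60.9, 171.1,  38. ])] high foot [array([ 65.5, -21.9,  38. ]), array([ 63.5, 114.1,  38. ])]
43.5 low foot [array([-64.8, 133.8,  43.5]), array([-64.8, 176.3,  43.5])] high foot [array([ 65.5, -22.6,  43.5]), array([ 63.4, 117.6,  43.5])]
48 low foot [array([-67.9, 137. ,  48. ]), array([-68. , 180.6,  48. ])] high foot [array([ 65.4, -23.1,  48. ]), array([ 63.4, 120.4,  48. ])]
```

Call:
drive_tool:
  deltas: [0, 0.0012, 0, 0.003, 0, 0, 0.5, 0, 0, 0, 0.003, 0, 0, 0, 0, 0, 0, 0, 0, 0, 0, 0, 0, 0, 0, 0, 0, 0, 0, 0, 0, 0, 0, 0, 0, 0]

```text
schema error: expected a multiple of 7 numbers
```

Call:
drive_tool:
  deltas: [0, 0, 0, 0.001, 0, 0, 0, 0, 0, 0, 0, 0, 0, 0, 0, 0, 0, 0, 0, 0, 0]

```text
time: 7.3
position: [615.5, 26.8, 118.3]
ee_rot: [-0.071, 0.974, 0.015, -0.215]
wrist_force: [-0.4, 0.4, -1.5]
gripper_width: 21.3
grasp_force: 59.0
```

Call:
drive_tool:
  deltas: [0, 0, 0, 0.001, 0, 0, 0, 0, 0, 0, 0, 0, 0, 0, 0, 0, 0, 0, 0, 0, 0]

```text
time: 7.6
position: [615.4, 26.8, 117.8]
ee_rot: [-0.071, 0.974, 0.015, -0.214]
wrist_force: [2.9, 0.6, 2.2]
gripper_width: 21.5
grasp_force: 59.5
```

```bash
python3 wf.py
```

```text
7.6 panel frame [  1.4  -74.22   8.34] F [1.76 0.32 3.26]
[[-1. -0.  0.]
 [-0.  1. -0.]
 [-0. -0. -1.]]
```

Call:
drive_tool:
  deltas: [0, 0.0012, 0, 0, 0, 0, 0.5, 0, 0, 0, 0, 0, 0, 0, 0, 0, 0, 0, 0, 0, 0]

```text
time: 7.9
position: [614.4, 26.7, 118.2]
ee_rot: [-0.067, 0.974, 0.014, -0.214]
wrist_force: [4.8, 0.7, 2.9]
gripper_width: 21.3
grasp_force: 59.6
```

```bash
python3 wf.py
python3 - <<'E'
from h import *
im=vision.grab_frame('wrist'); cv2.imwrite('pics/w6.png',im[:,:,::-1])
o=cv2.imread('pics/w5.png')
for I in(o,im[:,:,::-1]):
    print(I[130:165,320,2].tolist()); print(I[180,285:360,2].tolist())
E
```

```text
7.9 panel frame [  0.33 -74.2    8.31] F [3.18 0.24 4.63]
[[-1.    0.01  0.  ]
 [ 0.01  1.   -0.  ]
 [-0.   -0.   -1.  ]]
[161, 162, 162, 162, 162, 162, 162, 161, 161, 167, 199, 206, 207, 207, 207, 207, 207, 207, 207, 207, 207, 207, 207, 207, 207, 205, 176, 99, 30, 14, 27, 33, 35, 37, 35]
[126, 127, 126, 126, 126, 116, 84, 38, 34, 37, 37, 37, 38, 37, 38, 38, 37, 36, 37, 35, 37, 36, 36, 36, 36, 36, 37, 35, 36, 38, 38, 38, 37, 36, 38, 38, 37, 37, 36, 38, 36, 37, 37, 36, 36, 38, 38, 38, 37, 36, 37, 36, 36, 39, 38, 40, 38, 36, 38, 37, 36, 37, 39, 38, 70, 158, 202, 206, 206, 206, 206, 206, 206, 206, 206]
[125, 141, 158, 161, 162, 162, 162, 161, 161, 161, 161, 164, 183, 203, 207, 207, 207, 207, 207, 207, 207, 207, 207, 207, 204, 179, 114, 46, 17, 15, 30, 34, 37, 36, 36]
[126, 126, 126, 127, 126, 116, 82, 38, 35, 37, 37, 37, 36, 36, 38, 37, 37, 36, 35, 35, 37, 38, 38, 36, 35, 36, 35, 36, 36, 37, 38, 39, 38, 38, 38, 37, 37, 36, 36, 37, 36, 36, 36, 35, 37, 37, 38, 38, 38, 36, 36, 35, 36, 38, 38, 39, 36, 38, 38, 36, 36, 37, 38, 39, 70, 158, 202, 206, 206, 206, 206, 206, 206, 206, 206]
```

Call:
drive_tool:
  deltas: [0, 0, 0, 0.001, 0, 0, 0, 0, 0, 0, 0, 0, 0, 0, 0, 0, 0, 0, 0, 0, 0]

```text
time: 8.25
position: [614.5, 26.7, 118.1]
ee_rot: [-0.067, 0.975, 0.014, -0.214]
wrist_force: [6.4, 0.9, 6.9]
gripper_width: 21.3
grasp_force: 60.6
```

```bash
python3 wf.py
```

```text
8.25 panel frame [  0.48 -74.19   8.2 ] F [2.99 0.48 8.96]
[[-1.    0.01  0.  ]
 [ 0.01  1.   -0.  ]
 [-0.   -0.   -1.  ]]
```

Run:
```python
from pan2 import *
np.set_printoptions(precision=2,suppress=True)
s=get_state(); W=R.from_quat(s['ee_rot']); print('F tool',W.inv().apply(s['wrist_force']),'M tool',W.inv().apply(s['torque']))
im=vision.grab_frame('scene'); cv2.imwrite('pics/s6.png',im[:,:,::-1])
g=im.max(2)
p=lambda x,y,z:proj('scene',s['position']+W.apply([x-1.1,y+1.1,33-z]))
# blade low end (tool -x): end face corners
for y in(-13,0,13): print('tool end face base/top',p(-60,y,0),p(-60,y,24))
M,o=P([588.5,103,.142]); q=lambda *a:proj('scene',o+M.apply(np.array(a,float)))
print('low rim inner-top/outer-top at y',q(65,-75,10),q(70,-75,10),q(65,-75,0),q(70,-115,10),q(70,115,10))
u0,v0=p(-60,0,24).astype(int)
for u in range(u0-12,u0+14,3): print(u,v0-12,g[v0-12:v0+40,u].tolist())
```

```text
F tool [-3.03  0.49 -8.95] M tool [ 0.12 -0.78  0.01]
tool end face base/top [309.44 279.98] [305.73 273.8 ]
tool end face base/top [314.23 282.3 ] [310.59 276.12]
tool end face base/top [319.1  284.65] [315.52 278.47]
low rim inner-top/outer-top at y [312.99 283.98] [311.61 285.89] [314.5  286.47] [297.03 278.84] [391.17 324.18]
298 264 [78, 76, 74, 77, 76, 77, 76, 74, 77, 100, 133, 159, 184, 189, 148, 89, 78, 78, 74, 76, 74, 74, 74, 74, 74, 73, 70, 72, 78, 109, 127, 101, 78, 73, 95, 113, 105, 92, 88, 87, 108, 123, 126, 123, 123, 126, 125, 122, 122, 125, 124, 124]
301 264 [77, 76, 74, 75, 78, 92, 130, 162, 175, 173, 163, 158, 159, 166, 172, 159, 122, 85, 76, 75, 75, 75, 72, 72, 74, 73, 75, 76, 73, 71, 74, 85, 106, 110, 109, 109, 108, 112, 99, 89, 86, 102, 116, 125, 125, 126, 125, 128, 126, 126, 126, 126]
304 264 [76, 86, 125, 161, 175, 173, 168, 160, 130, 104, 112, 119, 121, 126, 173, 191, 175, 143, 95, 76, 76, 81, 81, 82, 82, 80, 78, 79, 77, 79, 73, 75, 89, 99, 106, 108, 107, 108, 109, 107, 96, 87, 90, 96, 117, 123, 125, 124, 125, 128, 126, 126]
307 264 [173, 174, 168, 164, 159, 13
[... 674 characters left out ...]
5]
316 264 [62, 58, 57, 61, 60, 57, 61, 58, 59, 58, 58, 58, 57, 57, 60, 60, 59, 55, 51, 47, 75, 140, 175, 165, 120, 79, 69, 80, 84, 86, 85, 84, 86, 83, 84, 84, 83, 81, 84, 87, 102, 111, 106, 107, 109, 110, 106, 95, 86, 89, 110, 127]
319 264 [88, 74, 61, 60, 58, 57, 60, 59, 60, 60, 61, 60, 58, 61, 57, 56, 58, 56, 55, 62, 110, 170, 209, 202, 177, 143, 95, 75, 79, 83, 85, 84, 85, 86, 86, 85, 84, 83, 84, 83, 82, 91, 103, 108, 109, 109, 107, 113, 103, 90, 84, 89]
322 264 [199, 188, 138, 67, 60, 61, 62, 59, 57, 58, 59, 57, 57, 55, 53, 71, 115, 167, 215, 231, 231, 230, 231, 229, 216, 185, 163, 124, 82, 75, 82, 82, 84, 83, 84, 85, 83, 84, 83, 84, 82, 81, 85, 96, 105, 107, 107, 105, 107, 111, 97, 87]
```

Run:
```python
from h import *
np.set_printoptions(precision=2,suppress=True)
c=vision.camera_info('wrist')
for f in('w3','w6'):
    im=cv2.imread(f'pics/{f}.png').max(2).astype(float)
    for v in(165,175,190,205,215,225):
        row=im[v,270:370]; 
        # subpixel crossing of mid level between outside and black
        def edge(seg):
            hi=seg[:8].mean(); lo=seg[-8:].mean(); m=(hi+lo)/2; i=np.where(seg<m)[0][0]; return i-1+(seg[i-1]-m)/(seg[i-1]-seg[i])
        l=270+edge(im[v,278:305])+8; rr=369-edge(im[v,365:330:-1])-4
        w=rr-l; D=c['fx']*26/w
        e=(v-c['cy'])/c['fy']; cam=np.array([0,-e*D,-D,1]); print(f,v,round(l,1),round(rr,1),round(w,2),'depth',round(D,1),'tool pt',(c['T_tool_cam']@cam)[:3])
```

```text
w3 165 290.7 350.3 59.64 depth 153.6 tool pt [55.17  0.39 14.19]
w3 175 291.1 350.0 58.86 depth 155.6 tool pt [50.76  0.39 15.08]
w3 190 291.4 349.7 58.28 depth 157.2 tool pt [44.15  0.39 14.83]
w3 205 291.7 349.4 57.65 depth 158.9 tool pt [37.39  0.38 14.75]
w3 215 292.0 349.0 56.93 depth 160.9 tool pt [32.61  0.38 15.52]
w3 225 292.3 348.7 56.46 depth 162.3 tool pt [27.89  0.37 15.58]
w6 165 290.6 349.9 59.29 depth 154.5 tool pt [55.1   0.39 15.11]
w6 175 291.0 349.8 58.8 depth 155.8 tool pt [50.75  0.39 15.23]
w6 190 291.4 349.5 58.12 depth 157.6 tool pt [44.09  0.39 15.28]
w6 205 291.4 349.2 57.75 depth 158.6 tool pt [37.44  0.38 14.47]
w6 215 291.6 348.8 57.22 depth 160.1 tool pt [32.78  0.38 14.71]
w6 225 292.0 348.6 56.56 depth 162.0 tool pt [27.95  0.37 15.32]
```

The blade's apparent width puts its top 15 mm beyond the TCP, so h is about 39 mm. The blade is level and in light contact with the face. I'll back off slightly, centre it and wipe.

Call:
drive_tool:
  deltas: [0, 0.0008, 0, -0.0012, 0, 0, 0, 0, 0, 0.003, 0, 0, 0, 0, 0, 0, 0.005, 0, 0, 0, 0, 0, 0, 0.005, 0, 0, 0, 0, 0, 0, 0.005, 0, 0, 0, 0, 0, 0, 0.005, 0, 0, 0, 0, 0, 0, 0.005, 0, 0, 0, 0]

```text
time: 9.0
position: [609.6, 55.1, 119.7]
ee_rot: [-0.067, 0.974, 0.014, -0.215]
wrist_force: [0.2, -0.1, -1.9]
gripper_width: 21.6
grasp_force: 58.9
```

```bash
sed -i 's/-1.1,1.1,33/-2,0.4,39/' wf.py; echo "print('tq',R.from_quat(s['ee_rot']).inv().apply(s['torque']))" >>wf.py; python3 wf.py
```

```text
9.0 panel frame [  0.34 -46.07   1.63] F [ 0.98 -0.2  -1.59]
[[-1.    0.01  0.  ]
 [ 0.01  1.   -0.  ]
 [-0.   -0.   -1.  ]]
tq [ 0.07 -0.61  0.02]
```

Call:
drive_tool:
  deltas: [0, 0, 0.006, 0.0003, 0, 0, 0, 0, 0, 0.006, 0, 0, 0, 0, 0, 0, 0.006, 0, 0, 0, 0, 0, 0, 0.006, 0, 0, 0, 0, 0, 0, 0.006, 0, 0, 0, 0, 0, 0, 0.006, 0, 0, 0, 0, 0, 0, 0.006, 0, 0, 0, 0, 0, 0, 0.006, 0, 0, 0, 0]

```text
time: 9.8
position: [603.8, 102.3, 122.5]
ee_rot: [-0.067, 0.974, 0.014, -0.215]
wrist_force: [0.1, 0.0, -1.7]
gripper_width: 20.9
grasp_force: 59.0
```

```bash
python3 wf.py
```

```text
9.8 panel frame [0.83 1.51 1.7 ] F [ 0.76 -0.1  -1.51]
[[-1.    0.01  0.  ]
 [ 0.01  1.   -0.  ]
 [-0.   -0.   -1.  ]]
tq [ 0.15 -0.56  0.  ]
```

Moving "along y" raised z: my Euler order was extrinsic, so the panel model and the tool carry a 0.06 rad roll error. I'll fix that and check the chips.

```bash
sed -i "s/from_euler('zy'/from_euler('ZY'/" h.py pan.py
cat > fit.py <<'E'
from pan2 import *
np.set_printoptions(precision=2,suppress=True)
import pickle
st4=pickle.load(open('w4.pkl','rb'))
o4=[(-70,-115,10),(-70,115,10),(70,115,10),(-65,-110,0),(-65,115,0),(65,115,0)]; i4=[(264,132),(622,139),(577,331),(273,140),(608,149),(571,321)]
def res4(v):
    M,o=P(v); return np.ravel([proj('wrist',o+M.apply(np.array(m,float)),st4)-q for m,q in zip(o4,i4)])
f=lambda v:np.r_[res(v)*1.7,res2(v),res4(v)]
V=least_squares(f,[588,102,.14]).x
if __name__=='__main__':
    print(V,f(V).reshape(-1,2)); print(least_squares(res4,V).x,least_squares(res,V).x,least_squares(res2,V).x)
E
python3 fit.py
cat > wf.py <<'E'
from fit import *
s=get_state(); M,o=P(V); W=R.from_quat(s['ee_rot'])
print(s['time'],'panel frame',M.inv().apply(s['position']+W.apply([-2,0.4,39])-o),'F',M.inv().apply(s['wrist_force'])); print((M.inv()*W).as_matrix());
E
python3 wf.py
python3 - <<'E'
from fit import *
M,o=P(V); n=M.apply([0,0,1])
for cam in('top','wrist'):
    s=get_state(); im=vision.grab_frame(cam); cv2.imwrite(f'pics/{cam}7.png',im[:,:,::-1])
    m=(im.max(2)<95).astype(np.uint8)
    cs,_=cv2.findContours(m,cv2.RETR_EXTERNAL,cv2.CHAIN_APPROX_NONE)
    for c in cs:
        a=cv2.contourArea(c)
        if 15<a<3000:
            u=c[:,0].mean(0); e,d=ray(cam,u,s); q=M.inv().apply(e+d*(((o-e)@n+6)/(d@n))-o)
            if abs(q[0])<75 and -120<q[1]<125: print(cam,a,u,q)
E
```

```text
[588.64 102.31   0.14] [[-0.32 -1.32]
 [-0.73 -1.59]
 [ 0.58 -2.93]
 [-1.19 -2.95]
 [-3.58 -1.64]
 [-0.98 -3.16]
 [-1.84  0.66]
 [-6.2  -0.99]
 [-3.52  0.46]
 [ 3.25  4.49]
 [ 0.15 -0.55]
 [-2.31  2.15]
 [ 2.18 -0.54]
 [-1.32 -3.68]
 [ 3.19  0.18]
 [-3.38 -1.59]
 [ 1.66 -1.97]
 [-0.79  0.2 ]
 [-2.49 -1.07]
 [ 0.61 -4.38]
 [-3.14 -2.52]]
[589.7  103.23   0.14] [586.66 100.32   0.14] [588.3  102.12   0.14]
9.8 panel frame [0.01 0.53 1.42] F [ 0.77  0.   -1.51]
[[-1.   -0.01  0.01]
 [-0.01  1.    0.06]
 [-0.01  0.06 -1.  ]]
wrist 126.5 [376.37 263.35] [-3.9  31.78  6.  ]
wrist 632.0 [105.91 261.72] [  -6.09 -108.43    6.  ]
wrist 143.0 [431.09 183.15] [-46.98  57.45   6.  ]
wrist 20.0 [280.5 133.5] [-70.3  -18.18   6.  ]
wrist 16.0 [100.28 130.44] [ -70.7  -101.31    6.  ]
```

Run:
```python
import cv2,numpy as np
im=cv2.imread('pics/wrist7.png').max(2)
for v in range(155,290,5): print(v,''.join('#' if x<70 else '+' if x<140 else '.' for x in im[v,280:440:2]))
t=cv2.imread('pics/top7.png').max(2); print()
for v in range(192,275,2): print(v,''.join('#' if x<60 else '+' if x<115 else '.' for x in t[v,160:300]))
```

```text
155 .++....+++...+++................................................................
160 ++++++#############################.............................................
165 ++++++#############################+............................................
170 ++++++#############################......................................++++++#
175 ++++++#############################..................................++++++##+++
180 ++++++#############################..................................++++##+++++
185 ++++++#############################.................................+++++#++++++
190 ++++++#############################..................................++++#++++++
195 ++++++#############################...................................++++#+++++
200 ++++++#############################.......................................++++++
205 ++++++#############################.............................................
210 +++++++############################.............................................
215 +++++++############################.........................................
[... 6585 characters left out ...]
++++++++++++++########+++++++++++++++++++++++++++++++++++++++++++++++++++++++++++++++++++++++++++++++++++++#+##+##++++++
268 ++++++++++++++++++++++++++++++++++########+++++++++++++++++++++++++++++++++++++++++++++++++++++++++++++++++++++++#####++++++++++++++++++++++
270 ++++++++++++++++++++++++++++++++++########++++++++++++++++++++++++++++++++++++++++++++++++++++#++#+###++++++++++++++++++++++++++++++++++++++
272 +++++++++++++++++++++++++++++++++#########++++++++++++++++++++++++++++++++++###+++####+++++++#++++++++++++++++++++++++++++++++++++++++++++++
274 +++++++++++++++++++++++++++++++++#########++++++++++++++++++++++++++####++++++++++++++++++++++++++++++++++++++++++++++++++++++++++++++++++++
```

Call:
drive_tool:
  deltas: [0, 0, -0.006, 0, 0, 0, 0, 0, 0, -0.006, 0, 0, 0, 0, 0, 0, 0.001, 0, 1.75, 0, 0, 0, 0, 0.001, 0, 1.75, 0, 0, 0, 0, 0, 0.0015, 0, 0, 0, 0, 0, 0, 0.0015, 0, 0, 0, 0, 0, 0, 0, 0, 0, 0, 0, 0, 0, 0, 0, 0, 0]

```text
time: 10.7
position: [603.8, 91.5, 119.1]
ee_rot: [-0.073, 0.974, -0.015, -0.213]
wrist_force: [-0.6, 0.5, -1.0]
gripper_width: 21.4
grasp_force: 59.0
```

Call:
drive_tool:
  deltas: [0, 0, 0, 0.001, 0, 0, 0, 0, 0, 0, 0, 0, 0, 0, 0, 0, 0, 0, 0, 0, 0]

```text
time: 11.0
position: [603.7, 91.4, 118.5]
ee_rot: [-0.073, 0.974, -0.016, -0.212]
wrist_force: [1.7, -0.3, 0.3]
gripper_width: 21.1
grasp_force: 59.5
```

```bash
python3 wf.py
```

```text
11.0 panel frame [  0.27 -12.61  -2.94] F [ 1.36 -0.54  0.96]
[[-1.   -0.01  0.01]
 [-0.01  1.   -0.  ]
 [-0.01 -0.   -1.  ]]
```

Call:
drive_tool:
  deltas: [0, 0, 0, 0.0007, 0, 0, 0, 0, 0, 0, 0, 0, 0, 0, 0, 0, 0, 0, 0, 0, 0]

```text
time: 11.3
position: [603.7, 91.5, 118.4]
ee_rot: [-0.073, 0.974, -0.016, -0.212]
wrist_force: [4.5, 0.4, 5.4]
gripper_width: 21.5
grasp_force: 60.1
```

```bash
python3 wf.py
python3 - <<'E'
import cv2,numpy as np
from workcell import vision
im=vision.grab_frame('wrist').max(2)
for v in range(150,305,5): print(v,''.join('#' if x<70 else '+' if x<140 else '.' for x in im[v,240:460:2]))
E
```

```text
11.3 panel frame [  0.41 -12.61  -3.02] F [ 1.84 -0.23  6.82]
[[-1.   -0.01  0.01]
 [-0.01  1.   -0.  ]
 [-0.01 -0.   -1.  ]]
150 ..............................................................................................................
155 .......++++......+.....+.....++....+++........................................................................
160 ......++++++++++++++++++++#############################.......................................................
165 ....++++++++++++++++++++++#############################+......................................................
170 ......++++++++++++++++++++#############################.......................................................
175 .....+++++++++++++++++++++#############################......................................................+
180 ......++++++++++++++++++++#############################.................................................++++++
185 .....+++++++++++++++++++++#############################..................................................++++#
190 ......++++++++++++++++++++########################
[... 1890 characters left out ...]
..........
275 +++++++++++++++++++++++++++................................................+++++#+++++++++++++++..............
280 ++++++++++++++++++++####++...............................+##+................+++#+++++++++++++++..............
285 ++++++++++++++++++++####++...............................+###+..................++++++++++++++................
290 +++++++++++++###########++...............................+##########+.................++++....................
295 ++++++++++##########+###++...............................+############+.......................................
300 +++++++++###############+++++++++++......................+#############+......................................
```

Call:
drive_tool:
  deltas: [0, 0, 0.004, -0.0006, 0, 0, 0, 0, 0, 0.005, 0, 0, 0, 0, 0, 0, 0.005, 0, 0, 0, 0, 0, 0, 0.005, 0, 0, 0, 0, 0, 0, 0.005, 0, 0, 0, 0, 0, 0, 0.005, 0, 0, 0, 0, 0, 0, 0.005, 0, 0, 0, 0, 0, 0, 0.005, 0, 0, 0, 0]

```text
time: 12.15
position: [597.9, 130.3, 118.6]
ee_rot: [-0.073, 0.974, -0.016, -0.212]
wrist_force: [4.7, -3.6, 5.7]
gripper_width: 21.4
grasp_force: 60.1
```

```bash
python3 wf.py
python3 - <<'E'
import cv2,numpy as np
from workcell import vision
im=vision.grab_frame('wrist')[:,:,0]
print(im[120:165,310].tolist(),im[120:165,500].tolist())
E
```

```text
12.15 panel frame [-0.09 26.62 -2.98] F [ 1.38 -4.2   6.96]
[[-1.   -0.01  0.01]
 [-0.01  1.   -0.  ]
 [-0.01 -0.   -1.  ]]
[132, 133, 131, 130, 129, 129, 130, 132, 134, 134, 131, 129, 127, 127, 128, 129, 140, 165, 170, 171, 171, 171, 171, 171, 171, 170, 171, 184, 209, 215, 215, 215, 215, 213, 196, 156, 90, 34, 15, 20, 32, 38, 39, 41, 42] [129, 129, 130, 130, 131, 132, 133, 132, 132, 132, 130, 132, 133, 134, 134, 135, 136, 136, 137, 157, 179, 184, 185, 185, 184, 185, 184, 184, 184, 184, 191, 214, 220, 221, 221, 221, 221, 221, 221, 221, 221, 220, 219, 218, 218]
```

Call:
drive_tool:
  deltas: [0, -0.0001, 0.005, -0.0002, 0, 0, 0, 0, -0.0001, 0.005, 0, 0, 0, 0, 0, -0.0001, 0.005, 0, 0, 0, 0, 0, -0.0001, 0.005, 0, 0, 0, 0, 0, -0.0001, 0.005, 0, 0, 0, 0, 0, -0.0001, 0.005, 0, 0, 0, 0, 0, -0.0001, 0.005, 0, 0, 0, 0, 0, -0.0001, 0.005, 0, 0, 0, 0]

```text
time: 13.0
position: [592.7, 169.8, 118.5]
ee_rot: [-0.073, 0.974, -0.016, -0.212]
wrist_force: [4.2, -3.0, 5.7]
gripper_width: 21.4
grasp_force: 60.1
```

```bash
python3 wf.py
python3 - <<'E'
import cv2,numpy as np
from workcell import vision
im=vision.grab_frame('wrist').max(2)
for v in range(140,305,5): print(v,''.join('#' if x<70 else '+' if x<140 else '.' for x in im[v,260:480:2]))
E
```

```text
13.0 panel frame [ 0.21 66.52 -2.97] F [ 1.   -3.6   6.79]
[[-1.   -0.01  0.01]
 [-0.01  1.   -0.  ]
 [-0.01 -0.   -1.  ]]
140 ......................................................................................................++...++.
145 .............................................................................................+.......+........
150 ..................................................................................+++++++++++++++++++++...+..+
155 .............+.....++....+++......................................................++++++++++++++..............
160 ++++++++++++++++#############################....................................+++++++++++++++++++++++++++++
165 ++++++++++++++++#############################....................................+++++++++++++++++++++++++++++
170 ++++++++++++++++#############################..........................................................+++++++
175 ++++++++++++++++#############################..........................................................+++++++
180 ++++++++++++++++#############################........
[... 2117 characters left out ...]
.....+++++
275 +++++++++++++++++..............................+++++++++++++++.............................................+++
280 +++++++++++++#++...............................++++++++++++++.............................................++++
285 ++++++++++++##++...............................++#+++++++++++.............................................++++
290 +++######++#+#++...............................++#++######+...............................................++++
295 ########++#++#++...............................++++++#######+.............................................++++
300 ########+++#+#+++++++++++......................+++++++#######+............................................++++
```

Call:
drive_tool:
  deltas: [0, -0.0001, 0.005, 0, 0, 0, 0, 0, -0.0001, 0.005, 0, 0, 0, 0, 0, -0.0001, 0.005, 0, 0, 0, 0, 0, -0.0001, 0.004, 0, 0, 0, 0, 0, -0.0001, 0.004, 0, 0, 0, 0, 0, 0, 0.004, 0, 0, 0, 0, 0, 0, 0.004, 0, 0, 0, 0, 0, 0, 0.004, 0, 0, 0, 0]

```text
time: 13.85
position: [588.1, 204.5, 118.5]
ee_rot: [-0.073, 0.974, -0.016, -0.212]
wrist_force: [5.7, -5.0, 7.6]
gripper_width: 21.2
grasp_force: 60.2
```

Call:
drive_tool:
  deltas: [0, 0, 0.004, -0.001, 0, 0, 0, 0, 0, 0.004, 0, 0, 0, 0, 0, 0, 0.004, 0, 0, 0, 0, 0, 0, 0.004, 0, 0, 0, 0, 0, 0, 0.004, 0, 0, 0, 0, 0, 0, 0, 0, 0, 0, 0, 0, 0, 0, 0, 0, 0, 0]

```text
time: 14.55
position: [584.8, 225.4, 118.7]
ee_rot: [-0.074, 0.974, -0.015, -0.213]
wrist_force: [0.7, 2.1, 1.3]
gripper_width: 21.4
grasp_force: 59.5
```

```bash
cat > look.py <<'E'
from fit import *
M,o=P(V); s=get_state(); im=vision.grab_frame('scene'); cv2.imwrite('pics/s%d.png'%(s['time']*100),im[:,:,::-1])
Z=R.from_euler('z',V[2])
Tr=lambda x,y,z:proj('scene',Z.apply([x,160+y,0])+[V[0],V[1],z])
g=im.max(2); b=im.astype(int)
q=np.array([Tr(x,y,3) for x,y in((-90,-60),(90,-60),(90,60),(-90,60))]); print('tray',q.tolist())
m=np.zeros(g.shape,np.uint8); u0,v0=q.min(0).astype(int)-20; u1,v1=q.max(0).astype(int)+12
# grey (unsaturated) dark = chips
sat=b.max(2)-b.min(2)
for v in range(v0,v1,2): print(v,''.join('#' if sat[v,u]<30 and g[v,u]<100 else 'w' if sat[v,u]<30 else 'o' if b[v,u,0]>b[v,u,2]+30 else '.' if b[v,u,2]>b[v,u,0]+30 else '-' for u in range(u0-20,u1)))
E
python3 wf.py; python3 look.py
```

```text
14.55 panel frame [ -0.07 122.7   -2.84] F [0.31 1.99 1.55]
[[-1.   -0.01  0.01]
 [-0.01  1.   -0.  ]
 [-0.01 -0.   -1.  ]]
tray [[421.0110857585628, 302.8830247919652], [374.4968711092213, 352.530749041724], [430.89789082292236, 384.53987669860703], [473.3246733988267, 327.9663961850715]]
282 wwwwwwwwwwwwwwwwwwwwwwwwwwwwwwwwwwwwwwwwwwwwwwwwwwwwwwwwwwwwwww######oooooo################################wwwwwwwwwwwwwwwwwwwwwwwwwwwwwwwwwwwwwwwwwwww
284 wwwwwwwwwwwwwwwwwwwwwwwwwwwwwwwwwwwwwwwwwwwwwwwwwwwwwwwwwwwwwww#####oooooooooo############################wwwwwwwwwwwwwwwwwwwwwwwwwwwwwwwwwwwwwwwwwwwww
286 wwwwwwwwwwwwwwwwwwwwwwwwwwwwwwwwwwwwwwwwwwwwwwwwwwwwwwwwwwwwwwww##ooooooooooooo##########################wwwwwwwwwwwwwwwwwwwwwwwwwwwwwwwwwwwwwwwwwwwwww
288 wwwwwwwwwwwwwwwwwwwwwwwwwwwwwwwwwwwwwwwwwwwwwwwwwwwwwwwwwwwwwwwwwoooooooooooooo#######################wwwwwwwwwwwwwwwwwwwwwwwwwwwwwwwwwwwwwwwwwwwwwwwww
290 wwwwwwwwwwwwwwwwwwwwwwwwwwwwwwwwwwwwwwwwwwwwwwwwwwwwwwwwwwwwwwwwoooooooooooooooo###################wwwwwwwwwwwwwwwwwwwwwwwwwwwwwwwwwwwwwwwwwwwwwwwwwwww
292 wwwwwwwwwwwwwwwwwwwwwwwww
[... 7382 characters left out ...]
wwwwwwwwwwwwwwwwwwww..wwwwwwwwwwwwwwwwwwwwwwwwwwwwwwwwwwwwwwwwwwwwwwwwwwwwww
388 wwwwwwwwwwwwwwwwwwwwwwwwwwwwwwwwwwwwwwwwwwwwwwwwwwwwwwwwwwwwwwwwwwwwwwwwwwwwwwwwwwwwwwwwwwwwwwwwwwwwwwwwwwwwwwwwwwwwwwwwwwwwwwwwwwwwwwwwwwwwwwwwwwwwwww
390 wwwwwwwwwwwwwwwwwwwwwwwwwwwwwwwwwwwwwwwwwwwwwwwwwwwwwwwwwwwwwwwwwwwwwwwwwwwwwwwwwwwwwwwwwwwwwwwwwwwwwwwwwwwwwwwwwwwwwwwwwwwwwwwwwwwwwwwwwwwwwwwwwwwwwww
392 wwwwwwwwwwwwwwwwwwwwwwwwwwwwwwwwwwwwwwwwwwwwwwwwwwwwwwwwwwwwwwwwwwwwwwwwwwwwwwwwwwwwwwwwwwwwwwwwwwwwwwwwwwwwwwwwwwwwwwwwwwwwwwwwwwwwwwwwwwwwwwwwwwwwwww
394 wwwwwwwwwwwwwwwwwwwwwwwwwwwwwwwwwwwwwwwwwwwwwwwwwwwwwwwwwwwwwwwwwwwwwwwwwwwwwwwwwwwwwwwwwwwwwwwwwwwwwwwwwwwwwwwwwwwwwwwwwwwwwwwwwwwwwwwwwwwwwwwwwwwwwww
```

Four or five chips show in the tray and the panel behind the blade looks bare. I'll lift and recount.

Call:
drive_tool:
  deltas: [0, 0, 0, -0.01, 0, 0, 0, 0, 0, 0, -0.03, 0, 0, 0, 0, 0, 0, -0.04, 0, 0, 0, 0, 0, 0, -0.04, 0, 0, 0, 0, 0, -0.045, 0, 0, 0, 0, 0, 0, -0.045, 0, 0, 0, 0, 0, 0, -0.045, 0, 0, 0, 0, 0, 0, -0.045, 0, 0, 0, 0]

```text
time: 15.4
position: [661.4, 51.8, 228.0]
ee_rot: [-0.073, 0.974, -0.016, -0.213]
wrist_force: [0.2, 0.2, -1.9]
gripper_width: 21.4
grasp_force: 59.1
```

```bash
python3 wf.py; python3 look.py | awk '$1>=316 && $1<=360' | cut -c30-120
python3 - <<'E'
from h import *
im=vision.grab_frame('scene'); g=im.max(2)
print('panel dark px');
pts=np.array([(300,272),(335,238),(423,268),(392,318)]); m=np.zeros(g.shape,np.uint8); cv2.fillPoly(m,[pts],1)
print(np.argwhere((g<120)&(m>0)).shape, np.argwhere((g<120)&(m>0))[::15].tolist()[:30])
go((505.5,-233,200),87.7,0)
E
```

```text
15.4 panel frame [  0.85 -59.83 118.15] F [ 1.02  0.2  -1.67]
[[-1.   -0.01  0.01]
 [-0.01  1.   -0.  ]
 [-0.01 -0.   -1.  ]]
#########wwwwwwwwwwwwwwwwwwwwwwwwwwwwwwww..................................................
#############wwwwwwwwwwwwwwwwwwwwwwwwwww...................................................
########--#######wwwwwwwwwwwwwwwwwwwwww....................................................
#######----##########wwwwwwwwwwwwwwww......................................................
#######-----######--####wwwwwwwwwwww.......................................................
#######------#####---#######wwwwwww...............#####....................................
--#####--------##----##########ww.............-##########..................................
------------------#########...................###########..................................
---------------##########.....................#########w...................................
---------------########.......................######.......................................
#-----------#########-.......................########.
[... 787 characters left out ...]
ww............................................................................
wwwwwwwwwwwwwwwwww.........................................................................
wwwwwwwwwwwwwwwwwwwww......................................................................
wwwwwwwwwwwwwwwwwwwwwwwww..................................................................
panel dark px
(43, 2) [[257, 391], [262, 405], [267, 414]]
8 rows; turn/row [-0.31 -3.07  1.26]  total shift world [-156.1 -277.9  -28.1]
[0.0204, -0.0317, 0.0134]
[0.0204, -0.0322, 0.0121]
[0.0203, -0.0327, 0.0109]
[0.0201, -0.0332, 0.0096]
[0.0199, -0.0337, 0.0084]
[0.0195, -0.0342, 0.0071]
[0.0191, -0.0346, 0.0059]
[0.0187, -0.0351, 0.0047]
```

Run:
```python
from fit import *
im=vision.grab_frame('top'); b=im.astype(int); sat=b.max(2)-b.min(2); g=im.max(2)
for v in range(194,296,1): print(v,''.join('#' if sat[v,u]<25 and g[v,u]<90 else 'w' if sat[v,u]<30 else '.' if b[v,u,2]>b[v,u,0]+20 else '-' for u in range(118,196)))
im=vision.grab_frame('scene'); cv2.imwrite('pics/s9.png',im[:,:,::-1]); g=im[:,:,2]
print('scene tray blue channel')
for v in range(322,356): print(v,' '.join('%3d'%x for x in g[v,376:412]))
```

```text
194 wwwwwwwwwwwwwwwwwwwwwwwwwwwwwwwwwwwwwwwwwwwwwwwwwwwwwwwwwwwwwwwwwwwwwwww######
195 wwwwwwwwwwwwwwwwwwwwwwwwwwwwwwwwwwwwwwwwwwwwwwwwwwwwwwwwwwwwwwwwwwwwwww#######
196 wwwwwwwwwwwwwwwwwwwwwwwwwwwwwwwwwwwwwwwwwwwwwwwwwwwwwwwwwwwwwwwwwwwwwwww######
197 wwwwwwwwwwwwwwwwwwwwwwwwwwwwwwwwwwwwwwwwwwwwwwwwwwwwwwwwwwwwwwwwwwwwwww#######
198 wwwwwwwwwwwwwwwwwwwwwwwwwwwwwwwwwwwwwwwwwwwwwwwwwwwwwwwwwwwwwwwwwwwwwww#######
199 wwwwwwwwwwwwwwwwwwwwwwwwwwwwwwwwwwwwwwwwwwwwwwwwwwwwwwwwwwwwwwwwwwwwwww#######
200 wwwwwwwwwwwwwwwwwwwwwwwwwwwwwwwwwwwwwwwwwwwwwwwwwwwwwwwwwwwwwwwwwwwwwww#######
201 wwwwwwwwwwwwwwwwwwwwwwwwwwwwwwwwwwwwwwwwwwwwwwwwwwwwwwwwwwwwwwwwwwwwwww#######
202 wwwwwwwwwwwwwwwwwwwwwwwwwwwwwwwwwwwwwwwwwwwwwwwwwwwwwwwwwwwwwwwwwwwwww########
203 wwwwwwwwwwwwwwwwwwwwwwwwwwwwwwwwwwwwwwwwwwwwwwwwwwwwwwwwwwwwwwwwwwwwwww#######
204 wwwwwwwwwwwwwwwwwwwwwwwwwwwwwwwwwwwwwwwwwwwwwwwwwwwwwwwwwwwwwwwwwwwwwww#######
205 wwwwwwwwwwwwwwwwwwwwwwwwwwwwwwwwwwwwwwwwwwwwwwwwwwwwwwwwwwwwwwwwwwwwwww#######
206 wwwwwwwwwwwwwwwwwwwwwwwwwwwwwwwwwwwwwwwwwwwwwwwwwwwwwwwwwwwwwwwwwwwwww########
207 wwwwwwwwwwwwwwwww
[... 11721 characters left out ...]
 125 124 126 125 126 126 141 146 158 153 109  95  88  84  87  95 103 123 161 162 161 161 162 162 161 161 161
352 123 121 125 122 125 124 123 123 124 125 126 125 126 124 124 125 126 149 160 156 150 109  96  95 102 117 151 162 160 162 161 160 160 160 159 162
353 126 123 123 122 122 124 126 123 125 124 124 124 124 127 124 124 123 127 132 143 157 159 130 104 121 148 162 160 161 160 162 161 161 160 160 160
354 132 129 126 123 122 122 122 122 126 124 125 125 124 126 128 124 124 124 124 124 135 144 152 161 146 145 159 163 160 161 160 160 161 161 160 160
355 133 132 124 122 123 122 122 123 124 123 124 123 125 125 125 125 126 125 125 124 124 125 134 145 162 171 154 159 159 160 162 161 160 159 161 159
```

Call:
drive_tool:
  deltas: [0, 0.0204, -0.0317, 0.0134, -0.31, -3.07, 1.26, 0, 0.0204, -0.0322, 0.0121, -0.31, -3.07, 1.26, 0, 0.0203, -0.0327, 0.0109, -0.31, -3.07, 1.26, 0, 0.0201, -0.0332, 0.0096, -0.31, -3.07, 1.26, 0, 0.0199, -0.0337, 0.0084, -0.31, -3.07, 1.26, 0, 0.0195, -0.0342, 0.0071, -0.31, -3.07, 1.26, 0, 0.0191, -0.0346, 0.0059, -0.31, -3.07, 1.26, 0, 0.0187, -0.0351, 0.0047, -0.31, -3.07, 1.26]

```text
time: 16.4
position: [508.0, -225.2, 198.4]
ee_rot: [0.014, 1.0, 0.003, 0.001]
wrist_force: [0.4, -0.8, -1.7]
gripper_width: 21.5
grasp_force: 59.1
```

Call:
drive_tool:
  deltas: [0, 0, 0, 0, 0, 0, 0, 0, 0, 0, 0, 0, 0, 0, 0, 0, 0, 0, 0, 0, 0, 0, 0, 0, 0, 0, 0, 0]

```text
time: 16.8
position: [509.3, -223.8, 198.0]
ee_rot: [0.013, 1.0, 0.003, -0.0]
wrist_force: [-0.8, -0.0, -1.5]
gripper_width: 21.4
grasp_force: 59.2
```

Run:
```python
from h import *
go((506,-232,50),87.7,0,n=6)
im=vision.grab_frame('top'); cv2.imwrite('pics/t10.png',im[:,:,::-1]); b=im.astype(int); sat=b.max(2)-b.min(2); g=im.max(2)
sc=vision.grab_frame('scene').astype(int); print('scene centre', )
for v in range(200,292,2): 
    l=''.join('#' if sat[v,u]<25 and g[v,u]<90 else 'w' if sat[v,u]<30 else '.' for u in range(118,196))
    if '.#' in l or '#.' in l: print(v,l)
```

```text
6 rows; turn/row [ 0.06 -0.01  0.13]  total shift world [  -3.3   -8.2 -148. ]
[0.0005, -0.0015, 0.0247]
[0.0005, -0.0015, 0.0247]
[0.0005, -0.0015, 0.0247]
[0.0005, -0.0014, 0.0247]
[0.0005, -0.0014, 0.0247]
[0.0005, -0.0014, 0.0247]
scene centre
202 wwwwwwwwww.....................................................#######wwwwwwww
208 ww...w.............................................##########wwwwwwwwwwwwwwwww
216 www...ww........................................##wwwwwwwwwwwwwwwwwwwwwwwwwwww
272 wwwwwwww...ww....................................###############w....#########
274 wwwwwwww....w...........................................................######
278 wwwwwwwww................................................................#####
282 wwwwwwwww...ww..........................................................w.####
286 wwwwwwwwww....w.........................................................######
288 wwwwwwwwww.......................................................#############
```

Call:
drive_tool:
  deltas: [0, 0.0005, -0.0015, 0.0247, 0, 0, 0.13, 0, 0.0005, -0.0015, 0.0247, 0, 0, 0.13, 0, 0.0005, -0.0015, 0.0247, 0, 0, 0.13, 0, 0.0005, -0.0014, 0.0247, 0, 0, 0.13, 0, 0.0005, -0.0014, 0.0247, 0, 0, 0.13, 0, 0.0005, -0.0014, 0.022, 0, 0, 0.13, 0, 0, 0, 0, 0, 0, 0, 0, 0, 0, 0, 0, 0, 0]

```text
time: 17.7
position: [505.1, -233.2, 52.8]
ee_rot: [0.022, 1.0, 0.003, -0.0]
wrist_force: [0.3, 0.4, -1.7]
gripper_width: 21.3
grasp_force: 59.1
```

Call:
drive_tool:
  deltas: [0, 0, 0, 0.004, 0, 0, 0, 0, 0, 0, 0.004, 0, 0, 0, 0, 0, 0, 0.002, 0, 0, 0, 0, 0, 0, 0, 0, 0, 0, 0, 0, 0, 0, 0, 0, 0]

```text
time: 18.2
position: [504.9, -233.3, 42.6]
ee_rot: [0.022, 1.0, 0.003, -0.0]
wrist_force: [0.2, -0.1, -1.7]
gripper_width: 21.2
grasp_force: 59.1
```

Call:
drive_tool:
  deltas: [0, 0, 0, 0.001, 0, 0, 0, 0, 0, 0, 0, 0, 0, 0, 0, 0, 0, 0, 0, 0, 0]

```text
time: 18.5
position: [504.9, -233.3, 41.5]
ee_rot: [0.022, 1.0, 0.003, -0.0]
wrist_force: [0.6, 0.5, -2.4]
gripper_width: 21.5
grasp_force: 59.1
```

Call:
drive_tool:
  deltas: [0, 0, 0, 0.0015, 0, 0, 0, 0, 0, 0, 0, 0, 0, 0, 0, 0, 0, 0, 0, 0, 0]

```text
time: 18.8
position: [504.8, -233.3, 39.9]
ee_rot: [0.022, 1.0, 0.003, -0.0]
wrist_force: [0.4, 0.2, -1.1]
gripper_width: 21.4
grasp_force: 59.1
```

Call:
drive_tool:
  deltas: [0, 0, 0, 0.001, 0, 0, 0, 0, 0, 0, 0, 0, 0, 0, 0, 0, 0, 0, 0, 0, 0]

```text
time: 19.1
position: [504.9, -233.4, 39.1]
ee_rot: [0.022, 1.0, 0.003, -0.0]
wrist_force: [-1.0, -0.1, 0.8]
gripper_width: 21.4
grasp_force: 59.3
```

Contact begins (TCP z ≈ 39). I'll press slightly to seat it, then release straight up.

Call:
drive_tool:
  deltas: [0, 0, 0, 0.0006, 0, 0, 0, 0, 0, 0, 0, 0, 0, 0, 30, 0, 0, 0, 0, 0, 0, 60, 0, 0, 0, 0, 0, 0, 60, 0, 0, 0, 0, 0, 0, 60, 0, 0, 0, 0, 0, 0, 60, 0, 0, 0, 0, 0, 0]

```text
time: 19.8
position: [504.8, -233.3, 38.3]
ee_rot: [0.022, 1.0, 0.003, -0.0]
wrist_force: [-0.2, 0.5, -0.2]
gripper_width: 51.2
grasp_force: 0.0
```

Call:
drive_tool:
  deltas: [60, 0, 0, -0.02, 0, 0, 0, 60, 0, 0, -0.04, 0, 0, 0, 60, 0, 0, -0.045, 0, 0, 0, 60, 0, 0, -0.045, 0, 0, 0, 60, 0, 0, -0.03, 0, 0, 0, 60, 0, 0, 0, 0, 0, 0, 60, 0, 0, 0, 0, 0, 0, 60, 0, 0, 0, 0, 0, 0]

```text
time: 20.6
position: [504.3, -234.0, 217.1]
ee_rot: [0.022, 1.0, 0.003, -0.001]
wrist_force: [0.4, -0.1, -0.5]
gripper_width: 51.0
grasp_force: 0.0
```

Run:
```python
from h import *
np.set_printoptions(precision=1,suppress=True)
st=get_state(); im=vision.grab_frame('wrist'); print(st['position'],st['wrist_force'],st['gripper_width'])
for c in blobs(im,(5,150,60),(25,255,255),300)[0]:
    q=cv2.approxPolyDP(c,5,True)[:,0]; print([(tuple(map(int,u)),onz('wrist',u,77,st)[:2]) for u in q])
# target: view the tray from low beyond its open side
go((600,230,260),98,0)
```

```text
[ 504.3 -234.   217.1] [ 0.4 -0.1 -0.5] 50.965734385607135
[((230, 190), array([ 474.5, -303.7])), ((206, 200), array([ 481.7, -324. ])), ((204, 259), array([ 531.7, -332.2])), ((224, 262), array([ 535.2, -315.6])), ((238, 246), array([ 521.6, -302.3])), ((244, 196), array([ 479.8, -293. ]))]
[((311, 184), array([ 472.6, -238.7])), ((308, 253), array([ 530.4, -244.1])), ((331, 255), array([ 533. , -224.9])), ((332, 188), array([ 476.5, -222.1]))]
[((142, 175), array([ 459.6, -371.9])), ((90, 181), array([ 462.4, -414. ])), ((96, 242), array([ 512.8, -419.9])), ((120, 245), array([ 516.3, -400.5])), ((146, 230), array([ 504.4, -376.6]))]
11 rows; turn/row [ 0.  -0.  -0.9]  total shift world [ 95.8 464.   43. ]
[-0.0068, 0.0425, -0.0037]
[-0.0076, 0.0424, -0.0037]
[-0.0083, 0.0423, -0.0037]
[-0.009, 0.0421, -0.0037]
[-0.0097, 0.042, -0.0038]
[-0.0104, 0.0418, -0.0038]
[-0.0111, 0.0416, -0.0038]
[-0.0118, 0.0414, -0.0038]
[-0.0124, 0.0412, -0.0038]
[-0.0131, 0.041, -0.0039]
[-0.0138, 0.0408, -0.0039]
```

Scraper_b is standing released in its old spot, and the neighbours are unmoved. There is time left, so I'll check from near that all five chips are in the tray.

Call:
drive_tool:
  deltas: [60, -0.007, 0.047, -0.004, 0, 0, -0.9, 60, -0.007, 0.047, -0.004, 0, 0, -0.9, 60, -0.008, 0.047, -0.004, 0, 0, -0.9, 60, -0.009, 0.047, -0.004, 0, 0, -0.9, 60, -0.0097, 0.047, -0.004, 0, 0, -0.9, 60, -0.01, 0.047, -0.004, 0, 0, -0.9, 60, -0.011, 0.047, -0.004, 0, 0, -0.9, 60, -0.011, 0.047, -0.004, 0, 0, -0.9]

```text
time: 21.45
position: [572.9, 144.3, 251.4]
ee_rot: [-0.041, 0.999, 0.003, -0.001]
wrist_force: [0.6, -1.0, -0.2]
gripper_width: 51.4
grasp_force: 0.0
```

Call:
drive_tool:
  deltas: [60, -0.005, 0.047, -0.004, 0, 0, -0.9, 60, -0.005, 0.047, -0.004, 0, 0, -0.9, 60, -0.005, 0.047, -0.004, 0, 0, -0.9, 60, 0, 0, 0, 0, 0, 0, 60, 0, 0, 0, 0, 0, 0, 60, 0, 0, 0, 0, 0, 0, 60, 0, 0, 0, 0, 0, 0]

```text
time: 22.15
position: [574.8, 282.5, 265.0]
ee_rot: [-0.063, 0.998, 0.002, -0.0]
wrist_force: [-0.4, 0.3, -0.8]
gripper_width: 51.3
grasp_force: 0.0
```

Run:
```python
from fit import *
np.set_printoptions(precision=1,suppress=True)
st=get_state(); print(st['position']); im=vision.grab_frame('wrist'); cv2.imwrite('pics/w11.png',im[:,:,::-1])
Z=R.from_euler('z',V[2]); tc=Z.apply([0,160,0])+[V[0],V[1],0]
b=im.astype(int); sat=b.max(2)-b.min(2); blue=((b[:,:,2]>b[:,:,0]+25)).astype(np.uint8)
cs,_=cv2.findContours(blue,cv2.RETR_EXTERNAL,cv2.CHAIN_APPROX_NONE); c=max(cs,key=cv2.contourArea); x,y,w,h=cv2.boundingRect(c); print('blue box',x,y,w,h)
for v in range(max(y-4,0),min(y+h+4,480),4): print(v,''.join('.' if blue[v,u] else '#' if im[v,u].max()<130 else 'w' for u in range(max(x-10,0),min(x+w+6,640),3)))
m=((blue==0)&(im.max(2)<130)).astype(np.uint8)
cs,_=cv2.findContours(m,cv2.RETR_EXTERNAL,cv2.CHAIN_APPROX_NONE)
for c in cs:
    a=cv2.contourArea(c)
    if 60<a<5000:
        u=c[:,0].mean(0); q=Z.inv().apply(onz('wrist',u,9,st)-tc)
        if abs(q[0])<100 and abs(q[1])<75: print(a,u,'tray xy',q[:2])
```

```text
[574.8 282.5 265. ]
blue box 238 102 121 171
98 #####################################wwwwwwwww
102 ################............................ww
106 ####........................................ww
110 ####........................................ww
114 ####........................................ww
118 ####........................................ww
122 ####........................................ww
126 ####........................................ww
130 ###w........................................ww
134 ###w........................................ww
138 wwww........................................ww
142 wwwww.......................................ww
146 wwwww.......................................ww
150 wwwww.......................................ww
154 wwwww.......................................ww
158 wwwww.......................................ww
162 wwwwww......................................ww
166 wwwwww......................................ww
170 wwwwww......................................ww
174 wwwwww......................................ww
178 wwwwww..........................
[... 664 characters left out ...]
..........www
234 wwwwwwwww......####........................www
238 wwwwwwwwww.....####........................www
242 wwwwwwwwww.......#.........................www
246 wwwwwwwwww.................................www
250 wwwwwwwwww.................................www
254 ##########w................................www
258 ##########.................................www
262 wwwwwww..w.................................www
266 wwwwwww....................................www
270 wwwwwww....................................www
274 wwwwwwwwwwwwwwwwwwwwwwwwwwwwwwwwwwwwwwwwwwwwww
117.0 [278.  235.9] tray xy [ 55.5 -28.2]
274.5 [274.1 209.8] tray xy [ 24.3 -31.3]
180.0 [269.8 186.1] tray xy [ -3.  -34.9]
```

Run:
```python
from fit import *
im=cv2.imread('pics/w11.png')
g=im.max(2)
for v in range(176,248,2): print(v,' '.join('%3d'%x for x in g[v,254:304:2]))
M,o=P(V); t=cv2.imread('pics/t10.png').max(2)
print('panel top view (rows x -60..60, cols y -105..110)')
for x in range(-60,61,8):
    print(x,''.join('#' if t[int(round(v)),int(round(u))]<120 else '.' for u,v in (proj('top',o+M.apply(np.array([x,y,0.]))) for y in range(-105,112,4))))
```

```text
176 150 163 119 118 119 119 120 121 132 146 184 188 190 190 190 189 190 189 190 189 190 189 190 190 189
178 127 121 119 120 119 119 118 110  93  85  97 157 189 190 190 190 190 189 190 190 190 190 190 190 190
180 127 119 119 119 119 117  96  95 101 102  98 114 185 190 190 190 189 190 190 189 190 190 189 189 189
182 132 120 119 118 105  75  93  99 100 102 103 104 133 188 190 190 190 190 190 190 190 190 190 190 190
184 183 125 117  81  60  75  96  98  99 100 101 103 110 185 190 189 190 190 190 190 189 190 190 190 190
186 187 131 117  80  60  83 100 101 103 103 104 105 109 165 190 190 189 190 190 190 190 189 189 190 189
188 188 184 157 106  66  75  99 101 102 103 104 105 113 182 190 190 190 190 190 190 190 189 189 189 190
190 189 187 128 117  96  93  97 101 102 103 104 105 141 187 189 189 190 189 190 190 190 190 190 189 190
192 189 189 179 177 123 101  97  98  99 101 102 125 183 189 189 189 189 189 189 189 190 190 190 190 190
194 189 189 189 189 183 148 117 114 112 101 106 147 184 189 189 189 189 189 188 189 189 189 189 189 189
196 189 189 189 189 169 119 118 118 106  84  96  98 100 129 
[... 2943 characters left out ...]
..................................................
-20 .......................................................
-12 .......................................................
-4 .......................................................
4 .......................................................
12 .......................................................
20 .......................................................
28 .......................................................
36 .......................................................
44 .......................................................
52 .......................................................
60 .......................................................
```

Call:
drive_tool:
  deltas: [60, 0, 0.03, 0, 7.5, 0, 0, 60, 0, 0.03, 0, 7.5, 0, 0, 60, 0, 0.02, 0, 7.5, 0, 0, 60, 0, 0, 0, 7.5, 0, 0, 60, 0, 0, 0, 0, 0, 0, 60, 0, 0, 0, 0, 0, 0, 60, 0, 0, 0, 0, 0, 0, 60, 0, 0, 0, 0, 0, 0]

```text
time: 23.0
position: [565.4, 360.7, 258.4]
ee_rot: [-0.06, 0.965, -0.254, 0.017]
wrist_force: [-0.1, -0.9, 0.3]
gripper_width: 51.4
grasp_force: 0.0
```

Run:
```python
from fit import *
np.set_printoptions(precision=1,suppress=True)
st=get_state(); print(st['time'],st['position']); im=vision.grab_frame('wrist'); cv2.imwrite('pics/w12.png',im[:,:,::-1]); g=im.max(2).astype(int); b=im.astype(int); sat=b.max(2)-b.min(2)
Z=R.from_euler('z',V[2]); 
# orthorectified map of tray floor, z=6, rows: tray x -86..86 step 3, cols: y -58..58 step 2 ; grey & unsaturated = chip
for x in range(-86,87,3):
    l=''
    for y in range(-58,59,2):
        u,v=proj('wrist',Z.apply([x,160+y,0])+[V[0],V[1],6],st); u,v=int(round(u)),int(round(v))
        l+=('?' if not(0<=u<640 and 0<=v<480) else '#' if sat[v,u]<25 and g[v,u]<85 else '+' if sat[v,u]<35 and g[v,u]<140 else 'w' if sat[v,u]<35 else '.')
    print('%4d'%x,l)
```

```text
23.0 [565.4 360.7 258.4]
 -86 ...........................................................
 -83 ...........................................................
 -80 ...........................................................
 -77 ...........................................................
 -74 ...........................................................
 -71 ...........................................................
 -68 ...........................................................
 -65 ...........................................................
 -62 ...........................................................
 -59 ...........................................................
 -56 ...........................................................
 -53 ...........................................................
 -50 ...........................................................
 -47 ...........................................................
 -44 ...........................................................
 -41 ...........................................................
 -38 ..............................
[... 1661 characters left out ...]
........++................................................
  43 ...........................................................
  46 ...........................................................
  49 .............++#++.........................................
  52 ...........++++++++........................................
  55 ...........+++++++++.......................................
  58 ...........+++++++++.......................................
  61 ............+++++++........................................Traceback (most recent call last):
  File "<stdin>", line 9, in <module>
  File "h.py", line 16, in proj
    c=vision.camera_info(n)
ValueError: time passes only in moves, steps and waits
```

Run:
```python
from fit import *
import h
c0={n:vision.camera_info(n) for n in('wrist','scene')}
class Vv: camera_info=staticmethod(lambda n:c0[n])
st=get_state(); h.vision=Vv
im=cv2.imread('pics/w12.png'); g=im.max(2).astype(int); sat=g-im.min(2)
Z=R.from_euler('z',V[2])
def mp(rng,ys,z):
  for x in rng:
    l=''
    for y in ys:
        u,v=np.round(h.proj('wrist',Z.apply([x,160+y,0])+[V[0],V[1],z],st)).astype(int)
        l+=('?' if not(0<=u<640 and 0<=v<480) else '+' if sat[v,u]<35 and g[v,u]<140 else 'w' if sat[v,u]<35 else '.')
    print('%4d'%x,l)
mp(range(58,89,3),range(-58,59,2),6)
print('blob1 grey')
for x in range(-16,10,2):
    print(x,' '.join('%3d'%g[int(round(v)),int(round(u))] for u,v in (h.proj('wrist',Z.apply([x,160+y,0])+[V[0],V[1],6],st) for y in range(-54,-18,2))))
```

```text
58 ...........+++++++++.......................................
  61 ............+++++++........................................
  64 ..............+++..........................................
  67 ...........................................................
  70 ...........................................................
  73 ...........................................................
  76 ...........................................................
  79 ...........................................................
  82 ...........................................................
  85 ...........................................................
  88 ...........................................................
blob1 grey
-16 196 197 195 133 124 123 125 127 151 173 195 197 199 199 199 199 199 199
-14 196 185 174 131 123 123 123 123 123 124 126 137 172 194 199 199 199 199
-12 196 175 132 123 123 123 123 122 120 116 113  91 105 116 194 199 199 199
-10 194 133 123 123 123 119 112 108 107 108 103  93  84  96 179 197 199 199
-8 194 132 123 123 123 114 105 107 110 111 113 112 101  91 160 194 199 199
-6 196 188 169 113  97 104 105 106 108 109 109 110 113 107 127 173 199 199
-4 199 197 177 105  83 106 108 108 109 109 111 110 114 112 112 138 197 199
-2 200 198 180 124 101 106 109 110 111 113 114 115 119 120 107 132 197 199
0 199 199 199 176 116 106 108 109 110 112 113 113 118 119 166 188 199 199
2 199 199 199 180 134 106 109 110 111 112 114 115 119 131 198 199 199 199
4 198 199 199 195 186 122 108 114 111 112 112 114 157 188 199 199 199 199
6 198 199 199 199 198 148 137 150 120 115 114 118 111 158 195 197 199 199
8 199 199 199 200 199 177 134 137 125 122 106 107  87 107 143 120 195 199
```

```bash
python3 -c "
from workcell import job_done; print(job_done())"
```

```text
the job is handed in; nothing more can be done
None
```

I wiped the panel clear and handed the job in. Four chips show separately in the tray; the fifth seems to lie under one of them, judging by that chip's larger outline and shadow, but I couldn't see it directly. The middle scraper is standing released on the green mat in its old spot.

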